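# Make up a bolt load on a spring scale

## Task

Bring the spring scale to its target weight: keep the casting on the pan and move bolts from the black tray onto the pan until the pointer rests fully between the two lugs on the lamp post. Set each bolt down upright on its head without dropping it, do not bump the lamp over the pan, leave the bolts that are not needed standing in the tray, and leave the other things on the bench alone.

Things in the scene. Friction and masses are not known exactly. Their poses are not given: they have to be found in the camera images.
- scale: Spring scale, fixed to the bench: dark steel base plate 140 (x) x 380 (y) x 12 mm with a grey housing 120 x 200 mm up to 36 mm high. Origin: on the bench at the middle of the base plate's -x edge; the pan's centre lies at x = 70 mm. Its -x side faces the robot, y runs along its width, z up.
- lamp: Strip lamp on the scale; axes as scale, origin on the bench under the pan's centre. Bar over the pan along y: x -35 to +10 mm, y +-190 mm, underside 283 mm, top 319 mm above the bench; two round posts, 18 mm diameter, at x = -12, y = +-172 mm. A gripper cannot come straight down over the pan: reach in under the bar from the -x side with the tool tilted 30 to 45 degrees, to the pan's -x half.
- pan (a joint): Sinking of the pan in m, 0 when empty, positive downward, stop at 0.1. Linear spring: each kilogram on the pan lowers it by 61 mm (160 N/m), well damped, settles in about a second. The pan stays level.
- pan_top (a point): Centre of the pan's top face; axes as scale. Aluminium pan 130 (x) x 220 (y) mm, 6 mm thick, with a 6 mm high, 4 mm thick lip all round; its top is 150 mm above the bench when empty and 82 mm at the target. The casting stands on its +x half; its -x half is free.
- pointer (a point): Tip of the pointer, a 3 mm thick dark blade fixed to the pan's +y side at the height of the pan's top; moves with the pan.
- mark (a point): Middle of the gap between the two dark steel lugs (3 mm thick, gap 12.4 mm high) on the lamp's +y post, before a small white gauge plate. The pointer at this height means the target load, about 1.11 kg on the pan in all.
- casting: Dark iron casting already on the pan: foot plate 50 (x) x 120 (y) x 8 mm with a round boss 34 mm across up to 34 mm high and a rib. Origin: centre of its underside. Its weight is unknown, 0.36 to 0.60 kg. It stays on the pan.
- tray: Shallow black tray fixed to the bench, 110 (x) x 300 (y) x 12 mm high, floor and walls 3 mm thick. Origin: centre of its underside. The three bolts stand in it in a row along y, about 88 mm apart, in any order.
- bolt_slim: Slim short steel hexagon bolt standing on its head: head 30 mm across flats, 12.5 mm high; shank 20 mm diameter, 40 mm long, upward; 52.5 mm tall in all, about 175 g. Origin: centre of the head's underside, z up along the shank.
- bolt_short: Thick short steel hexagon bolt standing on its head: head 36 mm across flats, 15 mm high; shank 24 mm diameter, 45 mm long, upward; 60 mm tall in all, about 290 g. Origin: centre of the head's underside, z up along the shank.
- bolt_long: Thick long steel hexagon bolt standing on its head: head 36 mm across flats, 15 mm high; shank 24 mm diameter, 78 mm long, upward; 93 mm tall in all, about 410 g. Origin: centre of the head's underside, z up along the shank.
- spray_can: Bystander: upright grey can, 52 mm diameter, 150 mm high. Origin: centre of its underside. Leave alone.
- wrench: Bystander: steel wrench lying flat on the bench. Leave alone.
- grinding_wheel: Bystander: grey grinding wheel lying flat, 100 mm diameter, 18 mm high. Origin: centre of its underside. Leave alone.
There are look-alikes about, which are no part of the job. Leave any orange or purple look-alike of the bolt_short alone.

How it is judged:
By the outcome, as a careful person would: the job done as asked, in the order asked, and still so for the second after the job is handed in, with the robot touching nothing.
It also fails if it takes over 72 s, if anything falls off the work surface, if the arm or the gripper's body presses on something with over 40 N, if the wrist force passes 120 N, or if a joint passes its speed limit or range.

## Robot

A 7-joint arm with a two-finger parallel gripper is mounted at the origin on the work surface. World frame = base frame: x ahead of the robot, y to its left, z up, the work surface at z = 0. Lengths are in m, angles in rad, forces in N, time in s.
With the tool pointing down it reaches from about 0.425 to 0.925 m from the base axis. Payload 6.8 kg.
Tool frame: the origin (TCP) lies at the very end of the fingers, on their centre line; the grasp point (between the pads) lies bot.grip_depth behind it (bot.grip_depth is the distance from the TCP to the grasp point, in m); z points along the fingers, y is the line along which they close (so a half turn about z gives the same grasp; the last joint's range is limited). The gripper opens to 85 mm and grips with 20 to 120 N. Pads are 22 mm wide; open, the fingers measure 114 mm over their backs; the gripper's body (76 mm by 85 mm) begins 54 mm behind the grasp point. The pads swing forward as they close: fully open they stand 13 mm farther back than shut.
Start: joints at [1.001, 0.477, 0.022, 1.555, -0.011, 1.109, -0.083], TCP at [0.301, -0.604, 0.231] pointing down, gripper open.
Joint ranges: [-2.96, 2.96], [-0.34, 2.1], [-1.41, 1.46], [0.24, 2.44], [-1.37, 4.51], [0.17, 1.92], [-2.96, 2.96]. Speed limits (rad/s): [2.39, 2.39, 3.14, 3.14, 3.14, 3.14, 3.14].

## Interface

Orientations are given as a unit quaternion [w, x, y, z].
In Python, from station import bot gives the robot as it stands.
- The arm moves only by the tool send_rows, never from a script. Its arguments are lists of equal length, an entry for each row: "slide": the shift along the tool's x, y, z in mm, a list of three; "roll": the turn about the tool's z in degrees; "claw": the opening, from 0 (shut) to 1 (fully open). A call has exactly 8 rows; each row is the pose to reach, as a shift and turn from the pose commanded when the call began, along the tool's axes at that moment; what a row does not reach only later rows make up. A row lasts 1/12 s, in which the tool goes at most 41.7 mm and 7.16 degrees, less where a joint would pass 70% of its speed; a pose out of reach is approached as far as the arm can. A call with a gripper value outside its range is refused whole. The fingers move at their own pace and stop on an object; "force" is the grip in N (left out, the last holds). Time passes only in rows, so rows that repeat a pose let the fingers close, or fill a call up. It gives the time, the measured TCP pose, the force, the opening and the grip force at its end, in the units of the state.
- bot.get_obs(): the state, without advancing time (a new reading comes with each control period).
- bot.read_camera(name): name is "side" or "top"; returns the picture (480x640x3 uint8, red, green, blue); there is no depth.
- bot.camera_model(name): a dict with "camera_matrix" (3x3 intrinsics, pixels), "camera_from_world" (4x4, takes a point from world to camera coordinates). Camera axes: x right, y down, z forward; pixel columns grow to the right and rows downward; lengths in m; the calibration is good to about 2 mm. A picture is of the moment at which its call begins. camera_model takes no time and is no camera call.
- bot.hand_in(): hands the job in; it is judged then, once.
The state is a dict: "t": time; "q": joint angles; "joint_vel": joint speeds; "joint_torque": joint torques, N m; "eef_pos": TCP position; "tool_rot": TCP orientation; "contact_force": force on the tool from outside, world axes, zero at the start; "torque": the same for the moment, N m; "gripper_width": opening from 0.0 (shut) to 1.0 (fully open); "grasp_force": force on a finger pad.
Only numpy, scipy, OpenCV 4.12 (cv2) and the standard library are available. Lean on these libraries where they do the work, as an engineer would, in place of code of your own. Each camera call takes 0.05 s, during which the arm holds its last target. There are 200 camera calls.

## Working session

There is one attempt and no reset: what is moved stays moved. The work goes in short steps, Python scripts to look and compute and a tool call to move; the robot and the scene stay as the last step left them, time stands still between calls to the robot, and variables do not carry over. Pictures are saved under pics/ and viewed, at most 10 in all, crops included, and the job is handed in when it is done.

Besides the shell and the picture viewer there is one more tool, called after "Request:" by a JSON object that holds its "method" and its "body". send_rows: Moves the arm, as the interface text tells. Its arguments: {"type":"object","properties":{"slide":{"type":"array","items":{"type":"array","items":{"type":"number"}}},"roll":{"type":"array","items":{"type":"number"}},"claw":{"type":"array","items":{"type":"number"}},"force":{"type":"number"}},"required":["slide","roll","claw"]}

```bash
ls; mkdir -p pics
python3 - <<'E'
from station import bot
import cv2
o=bot.get_obs();print({k:o[k] for k in('t','eef_pos','tool_rot','gripper_width')},bot.grip_depth)
for n in('side','top'):
    cv2.imwrite(f'pics/{n}0.png',bot.read_camera(n)[:,:,::-1]); m=bot.camera_model(n);print(n,m)
E
```

```text
pics
{'t': 0.0, 'eef_pos': array([ 0.30048333, -0.60377753,  0.23031177]), 'tool_rot': array([-8.63331864e-04,  9.73457844e-01,  2.28864597e-01, -2.77122866e-04]), 'gripper_width': 0.9994079901122517} 0.0187
side {'camera_matrix': array([[581.14495958,   0.        , 316.357439  ],
       [  0.        , 581.14495958, 236.87952993],
       [  0.        ,   0.        ,   1.        ]]), 'camera_from_world': array([[-0.05742021,  0.99834706,  0.00246486,  0.01535582],
       [ 0.77943257,  0.0463718 , -0.62476758, -0.41563017],
       [-0.62384917, -0.03395309, -0.78080689,  1.52556522],
       [ 0.        ,  0.        ,  0.        ,  1.        ]])}
top {'camera_matrix': array([[621.94611965,   0.        , 317.18024304],
       [  0.        , 621.94611965, 233.05141972],
       [  0.        ,   0.        ,   1.        ]]), 'camera_from_world': array([[-0.03711093, -0.99930298,  0.00404049,  0.04459962],
       [-0.9788371 ,  0.03553604, -0.20153194,  0.60505895],
       [ 0.20124788, -0.01143401, -0.97947361,  1.2096454 ],
       [ 0.        ,  0.        ,  0.        ,  1.        ]])}
```

View pics/side0.png

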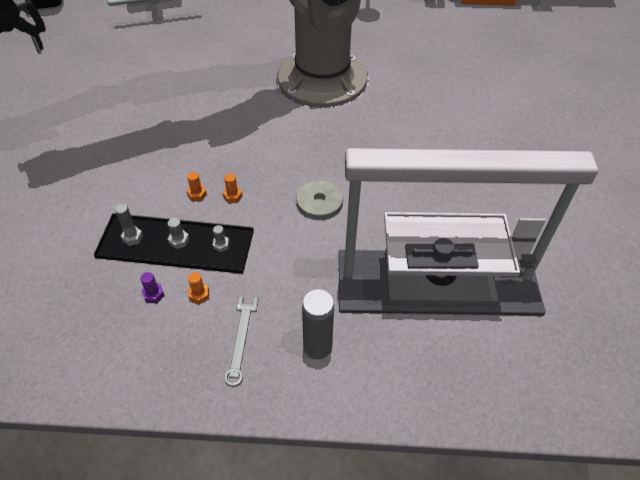

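View pics/top0.png

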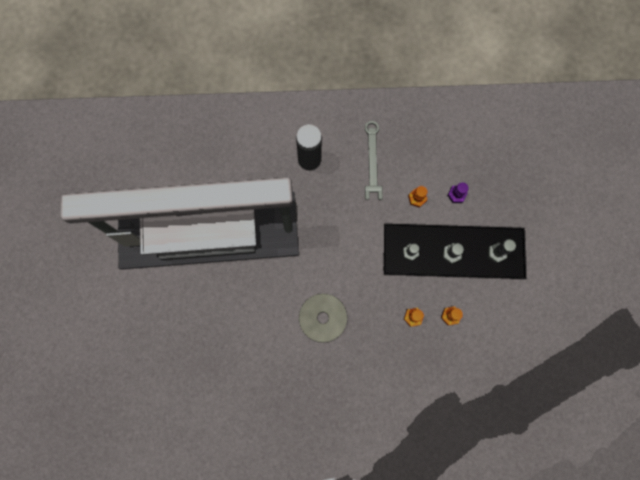

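The side view shows the long bolt at (125,222), the short at (176,233), the slim at (220,238), the pan around (450,240) and the gauge plate at (528,232). The top view shows the slim at (411,251), the short at (454,252) and the long at (502,249).

```bash
cat > h.py <<'E'
import numpy as np,cv2
from station import bot
M={n:bot.camera_model(n) for n in('side','top')}
def ray(n,p):
    K=M[n]['camera_matrix'];T=M[n]['camera_from_world'];R=T[:3,:3]
    d=R.T@np.linalg.inv(K)@[p[0],p[1],1];return -R.T@T[:3,3],d/np.linalg.norm(d)
def onz(n,p,z):
    c,d=ray(n,p);return c+d*(z-c[2])/d[2]
def tri(ps,pt):
    a,b=ray('side',ps),ray('top',pt)
    A=np.stack([a[1],-b[1]],1);s=np.linalg.lstsq(A,b[0]-a[0],rcond=None)[0]
    x,y=a[0]+s[0]*a[1],b[0]+s[1]*b[1];return (x+y)/2,np.linalg.norm(x-y)
def proj(n,P):
    T=M[n]['camera_from_world'];q=M[n]['camera_matrix']@(T[:3,:3]@P+T[:3,3]);return q[:2]/q[2]
E
python3 - <<'E'
from h import *
s=cv2.imread('pics/side0.png');t=cv2.imread('pics/top0.png')
def bl(im,x0,y0,x1,y1,n):
    c=im[y0:y1,x0:x1];m=(c.max(2)>95).astype(np.uint8)
    k,l,st,ce=cv2.connectedComponentsWithStats(m)
    for i in range(1,k):
        if 20<st[i,4]<1500: print(n,st[i]+[x0,y0,0,0,0],ce[i]+[x0,y0])
bl(s,108,200,245,262,'side');bl(t,390,230,520,272,'top')
# tray corners by mask
for n,im,b in(('side',s,(90,205,262,275)),('top',t,(375,215,535,285))):
    c=im[b[1]:b[3],b[0]:b[2]];m=(c.max(2)<45).astype(np.uint8)
    cs=max(cv2.findContours(m,0,2)[0],key=cv2.contourArea);p=cv2.approxPolyDP(cv2.convexHull(cs),4,True)[:,0]+b[:2]
    for q in p: print(n,q,onz(n,q,.012).round(3))
up=lambda c,f:cv2.resize(c,None,fx=f,fy=f,interpolation=cv2.INTER_CUBIC)
A=up(s[195:275,90:262],4.6);B=up(t[215:285,375:535],4.6)
v=np.zeros((600,800,3),np.uint8);
v[:240,:516]=up(s[195:275,90:262],3);v[250:250+210,:480]=up(t[215:285,375:535],3);cv2.imwrite('pics/c1.png',v)
w=np.zeros((600,800,3),np.uint8);w[:]=0
a=up(s[200:290,370:560],4);w[:360,:760]=a;b=up(t[195:270,100:300],3);w[370:595,:600]=b;cv2.imwrite('pics/c2.png',w)
E
```

```text
side [213 225  10   9  68] [217.55882353 228.88235294]
side [121 226  20  15 108] [131.67592593 234.85185185]
side [168 230  20  15 115] [178.16521739 238.53043478]
side [213 236  16  13  89] [220.75280899 243.05617978]
side [108 260  14   2  22] [113.40909091 260.63636364]
top [504 240  12  11 101] [509.28712871 245.10891089]
top [404 244  15  16 145] [411.5862069  251.16551724]
top [444 244  19  19 204] [453.65686275 252.24019608]
top [490 247  17  15  87] [495.89655172 255.48275862]
side [ 94 253] [ 0.609 -0.421  0.012]
side [112 214] [ 0.506 -0.414  0.012]
side [252 228] [ 0.526 -0.117  0.012]
side [241 273] [ 0.64  -0.124  0.012]
side [100 258] [ 0.62  -0.406  0.012]
top [384 225] [ 0.629 -0.121  0.012]
top [523 228] [ 0.612 -0.417  0.012]
top [525 277] [ 0.507 -0.41   0.012]
top [384 273] [ 0.526 -0.115  0.012]
```

View pics/c1.png

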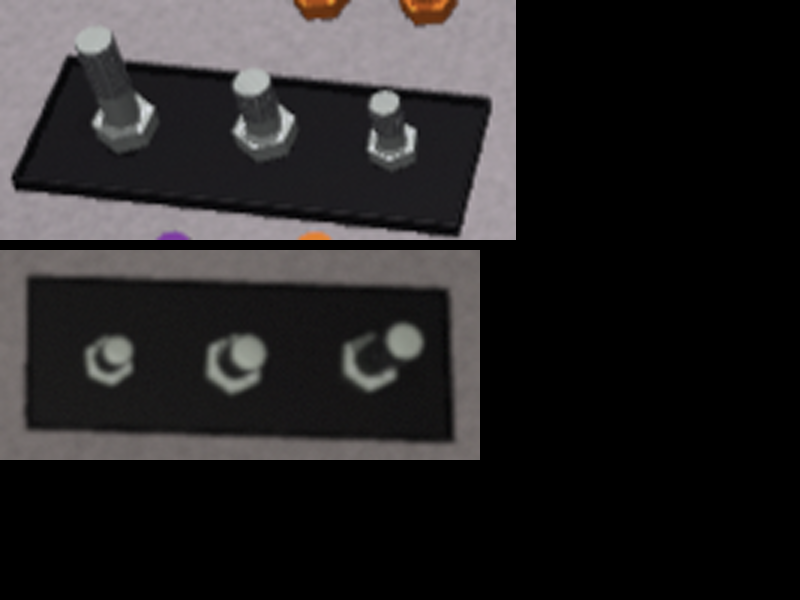

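View pics/c2.png

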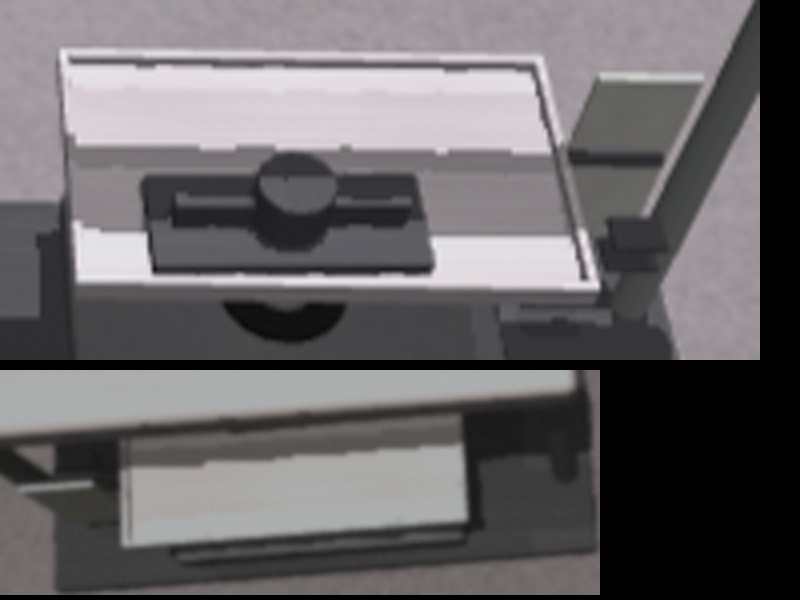

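The crops show the three bolts standing upright and the pan holding only the casting. The pointer is at side pixel (523,239) and the lugs are near (529,257). Next I triangulate.

Run:
```python
from h import *
S=lambda u,v,f,x,y:np.array([(u+.5)/f-.5+x,(v+.5)/f-.5+y])
s1=lambda u,v:S(u,v,3,90,195); t1=lambda u,v:S(u,v-250,3,375,215)
s2=lambda u,v:S(u,v,4,370,200); t2=lambda u,v:S(u,v-370,3,100,195)
for n,a,b in(('long',s1(94,40),t1(404,342)),('short',s1(252,82),t1(247,353)),('slim',s1(385,104),t1(118,350)),
 ('panNear+y',s2(545,57),t2(122,548)),('panNear-y',s2(62,50),t2(468,522)),):
    P,e=tri(a,b);print(n,P.round(4),round(e,4))
# bolt top onz with known heights
for n,h,a,b in(('long',.096,s1(94,40),t1(404,342)),('short',.063,s1(252,82),t1(247,353)),('slim',.0555,s1(385,104),t1(118,350))):
    print(n,onz('side',a,h).round(4),onz('top',b,h).round(4))
for z in(.13,.135,.14):
  print(z,'rim from side',[onz('side',s2(*c),z).round(4)[:2] for c in((62,50),(545,57),(598,292),(77,288))],'top',[onz('top',t2(*c),z).round(4)[:2] for c in((468,522),(122,548))])
# lamp bar top corners z=.319 ; side view
for c in((346,178),(594,180)): print('side bar +x lowedge',onz('side',c,.283).round(3))
for c in((63,219),(290,204),(62,197),(290,181)): print('top bar',onz('top',c,.319).round(3))
for c in((338,311),(543,309)):print('base',onz('side',c,.012).round(3))
for c in((119,268),(299,255)):print('base',onz('top',c,.012).round(3))
```

```text
long [ 0.5607 -0.3575  0.0961] 0.0012
short [ 0.5626 -0.2611  0.0636] 0.0017
slim [ 0.5692 -0.1747  0.0554] 0.0005
panNear+y [0.5633 0.3628 0.1315] 0.0002
panNear-y [0.5722 0.1426 0.1315] 0.0008
long [ 0.5605 -0.3582  0.096 ] [ 0.5606 -0.3569  0.096 ]
short [ 0.5621 -0.2623  0.063 ] [ 0.5626 -0.2604  0.063 ]
slim [ 0.5693 -0.1749  0.0555] [ 0.5692 -0.1744  0.0555]
0.13 rim from side [array([0.5708, 0.1431]), array([0.5619, 0.3632]), array([0.6929, 0.3664]), array([0.7039, 0.1473])] top [array([0.5724, 0.1423]), array([0.5636, 0.3633])]
0.135 rim from side [array([0.5752, 0.1426]), array([0.5664, 0.3613]), array([0.6966, 0.3645]), array([0.7074, 0.1467])] top [array([0.5715, 0.1418]), array([0.5627, 0.3619])]
0.14 rim from side [array([0.5796, 0.142 ]), array([0.5709, 0.3594]), array([0.7002, 0.3625]), array([0.711 , 0.1461])] top [array([0.5705, 0.1414]), array([0.5617, 0.3605])]
side bar +x lowedge [0.639 0.067 0.283]
side bar +x lowedge [0.62  0.451 0.283]
top bar [0.592 0.438 0.319]
top bar [0.604 0.068 0.319]
top bar [0.629 0.441 0.319]
top bar [0.643 0.067 0.319]
base [0.714 0.066 0.012]
base [0.687 0.443 0.012]
base [0.557 0.44  0.012]
base [0.571 0.062 0.012]
```

The measurements agree with the text. Bolt tops are at 0.096, 0.0636 and 0.0554, against 0.096, 0.063 and 0.0555. The pan top is at about 0.1255, so it has sunk 24.5 mm and the casting weighs about 0.40 kg. That calls for long + short (1.10 kg).

Moves can't command tilt directly, so I first go to a clear area on the pan's azimuth and roll into line.

Request:
{"method": "send_rows", "body": {"slide": [[28,-22,-14],[57,-45,-28],[85,-67,-41],[114,-90,-55],[142,-112,-69],[170,-135,-83],[199,-157,-96],[230,-180,-110]], "roll": [0,0,0,0,0,0,0,0], "claw": [1,1,1,1,1,1,1,1]}}

```text
t: 0.77
eef_pos: [0.4263, -0.3392, 0.3416]
tool_rot: [-0.0, 0.974, 0.228, -0.0]
contact_force: [0.5, -0.5, 0.1]
gripper_width: 1.002
grasp_force: 0.0
```

Request:
{"method": "send_rows", "body": {"slide": [[30,-22,-14],[60,-45,-28],[90,-67,-41],[120,-90,-55],[150,-112,-69],[180,-135,-83],[210,-157,-96],[235,-180,-110]], "roll": [3,6,9,12,15,18,21,24.2], "claw": [1,1,1,1,1,1,1,1]}}

```text
t: 1.43
eef_pos: [0.5572, -0.0727, 0.4514]
tool_rot: [-0.0, 1.0, 0.019, -0.0]
contact_force: [0.7, -0.7, -0.5]
gripper_width: 0.999
grasp_force: 0.0
```

```bash
cat >> h.py <<'E'
from scipy.spatial.transform import Rotation as Ro
def R():
    o=bot.get_obs();w,x,y,z=o['tool_rot'];return Ro.from_quat([x,y,z,w]).as_matrix(),o
def st():
    r,o=R();print('t',round(o['t'],2),'p',o['eef_pos'].round(4),'q',np.round(o['q'],3),'\nx',r[:,0].round(3),'y',r[:,1].round(3),'z',r[:,2].round(3),'F',np.round(o['contact_force'],1),'w',round(o['gripper_width'],3),'g',round(o['grasp_force'],1))
E
python3 -c "
from h import *
st()"
```

```text
t 1.43 p [ 0.5572 -0.0727  0.4514] q [ 0.248  0.179 -0.274  1.484  0.048  1.486 -1.559] 
x [ 0.999  0.037 -0.001] y [ 0.037 -0.999 -0.   ] z [-0.001  0.    -1.   ] F [ 0.7 -0.7 -0.5] w 0.999 g 0.0
```

Request:
{"method": "send_rows", "body": {"slide": [[0,-15,-30],[0,-30,-60],[0,-45,-90],[0,-60,-120],[0,-75,-155],[0,-95,-190],[0,-95,-230],[0,-95,-270]], "roll": [0,0,0,0,0,0,0,0], "claw": [1,1,1,1,1,1,1,1]}}

```text
t: 2.1
eef_pos: [0.5566, 0.0224, 0.6449]
tool_rot: [0.002, 1.0, 0.022, -0.002]
contact_force: [1.1, -1.4, -1.0]
gripper_width: 0.995
grasp_force: 0.0
```

```bash
python3 -c "
from h import *
st()"
```

```text
t 2.1 p [0.5566 0.0224 0.6449] q [-0.187  0.2    0.045  1.04  -0.006  1.907 -1.671] 
x [ 0.999  0.045 -0.005] y [ 0.045 -0.999  0.003] z [-0.005 -0.004 -1.   ] F [ 1.1 -1.4 -1. ] w 0.995 g 0.0
```

Request:
{"method": "send_rows", "body": {"slide": [[0,0,-40],[0,0,-80],[0,0,-120],[0,0,-160],[0,0,-160],[0,0,-160],[0,0,-160],[0,0,-160]], "roll": [0,0,0,0,0,0,0,0], "claw": [1,1,1,1,1,1,1,1]}}

```text
t: 2.77
eef_pos: [0.5417, 0.0195, 0.6775]
tool_rot: [0.002, 1.0, 0.02, 0.023]
contact_force: [-0.3, 0.6, -0.7]
gripper_width: 1.003
grasp_force: 0.0
```

```bash
python3 -c "
from h import *
st()"
```

```text
t 2.77 p [0.5417 0.0195 0.6775] q [-0.659  0.167  0.66   1.046 -0.105  1.915 -1.577] 
x [0.998 0.04  0.046] y [ 0.04  -0.999  0.005] z [ 0.046 -0.003 -0.999] F [-0.3  0.6 -0.7] w 1.003 g 0.0
```

Request:
{"method": "send_rows", "body": {"slide": [[20,0,-40],[40,0,-80],[60,0,-120],[80,0,-160],[100,0,-200],[120,0,-240],[140,0,-280],[150,0,-300]], "roll": [0,0,0,0,0,0,0,0], "claw": [1,1,1,1,1,1,1,1]}}

```text
t: 3.43
eef_pos: [0.5906, 0.0216, 0.694]
tool_rot: [0.002, 0.999, 0.02, 0.05]
contact_force: [-0.6, -0.2, 0.6]
gripper_width: 0.998
grasp_force: 0.0
```

```bash
python3 -c "
from h import *
st()"
```

```text
t 3.43 p [0.5906 0.0216 0.694 ] q [-0.479  0.248  0.504  0.905 -0.125  1.915 -1.575] 
x [0.994 0.039 0.1  ] y [ 0.039 -0.999  0.005] z [ 0.1   -0.001 -0.995] F [-0.6 -0.2  0.6] w 0.998 g 0.0
```

Request:
{"method": "send_rows", "body": {"slide": [[0,0,40],[0,0,80],[0,0,120],[0,0,120],[0,0,120],[0,0,120],[0,0,120],[0,0,120]], "roll": [0,0,0,0,0,0,0,0], "claw": [1,1,1,1,1,1,1,1]}}

```text
t: 4.1
eef_pos: [0.6035, 0.0213, 0.5791]
tool_rot: [0.001, 0.998, 0.02, 0.054]
contact_force: [-0.8, -0.1, 0.4]
gripper_width: 1.0
grasp_force: 0.0
```

```bash
python3 -c "
from h import *
st()"
```

```text
t 4.1 p [0.6035 0.0213 0.5791] q [-0.523  0.186  0.482  1.23  -0.08   1.637 -1.594] 
x [0.993 0.039 0.108] y [ 0.039 -0.999  0.005] z [ 0.108 -0.001 -0.994] F [-0.8 -0.1  0.4] w 1.0 g 0.0
```

Tilt gained at the reach limit stays, so I can build it up there.

Request:
{"method": "send_rows", "body": {"slide": [[0,0,-60],[0,0,-120],[0,0,-180],[0,0,-400],[0,0,-600],[0,0,-800],[0,0,-800],[0,0,-800]], "roll": [0,0,0,0,0,0,0,0], "claw": [1,1,1,1,1,1,1,1]}}

```text
t: 4.77
eef_pos: [0.5466, 0.0198, 0.7316]
tool_rot: [0.001, 0.997, 0.02, 0.08]
contact_force: [-0.4, -0.2, 1.1]
gripper_width: 0.997
grasp_force: 0.0
```

Request:
{"method": "send_rows", "body": {"slide": [[0,0,-800],[0,0,-800],[0,0,-800],[0,0,-800],[0,0,-800],[0,0,-800],[0,0,-800],[0,0,-800]], "roll": [0,0,0,0,0,0,0,0], "claw": [1,1,1,1,1,1,1,1]}}

```text
t: 5.43
eef_pos: [0.5129, 0.0182, 0.7601]
tool_rot: [-0.001, 0.994, 0.02, 0.106]
contact_force: [-0.0, 0.4, -0.5]
gripper_width: 1.007
grasp_force: 0.0
```

```bash
python3 -c "
from h import *
st()"
```

```text
t 5.43 p [0.5129 0.0182 0.7601] q [-1.065  0.061  1.013  0.98  -0.048  1.916 -1.61 ] 
x [0.977 0.039 0.212] y [ 0.039 -0.999  0.003] z [ 0.212  0.005 -0.977] F [-0.   0.4 -0.5] w 1.007 g 0.0
```

Request:
{"method": "send_rows", "body": {"slide": [[600,0,-800],[600,0,-800],[600,0,-800],[600,0,-800],[600,0,-800],[600,0,-800],[600,0,-800],[600,0,-800]], "roll": [0,0,0,0,0,0,0,0], "claw": [1,1,1,1,1,1,1,1]}}

```text
t: 6.1
eef_pos: [0.598, 0.0214, 0.7725]
tool_rot: [-0.001, 0.991, 0.02, 0.132]
contact_force: [-0.2, 0.2, -0.1]
gripper_width: 1.001
grasp_force: 0.0
```

Request:
{"method": "send_rows", "body": {"slide": [[600,0,-800],[600,0,-800],[600,0,-800],[600,0,-800],[600,0,-800],[600,0,-800],[600,0,-800],[600,0,-800]], "roll": [0,0,0,0,0,0,0,0], "claw": [1,1,1,1,1,1,1,1]}}

```text
t: 6.77
eef_pos: [0.6378, 0.024, 0.785]
tool_rot: [-0.001, 0.988, 0.02, 0.156]
contact_force: [-0.8, -0.6, 0.1]
gripper_width: 0.997
grasp_force: 0.0
```

```bash
python3 -c "
from h import *
st()"
```

```text
t 6.77 p [0.6378 0.024  0.785 ] q [-0.375  0.31   0.442  0.624 -0.158  1.915 -1.581] 
x [0.95  0.039 0.308] y [ 0.04  -0.999  0.003] z [ 0.308  0.009 -0.951] F [-0.8 -0.6  0.1] w 0.997 g 0.0
```

Request:
{"method": "send_rows", "body": {"slide": [[200,0,-900],[200,0,-900],[200,0,-900],[200,0,-900],[200,0,-900],[200,0,-900],[200,0,-900],[200,0,-900]], "roll": [0,0,0,0,0,0,0,0], "claw": [1,1,1,1,1,1,1,1]}}

```text
t: 7.43
eef_pos: [0.5625, 0.0209, 0.8284]
tool_rot: [-0.002, 0.983, 0.02, 0.183]
contact_force: [-0.3, 0.0, -0.2]
gripper_width: 1.0
grasp_force: 0.0
```

Request:
{"method": "send_rows", "body": {"slide": [[200,0,-900],[200,0,-900],[200,0,-900],[200,0,-900],[200,0,-900],[200,0,-900],[200,0,-900],[200,0,-900]], "roll": [0,0,0,0,0,0,0,0], "claw": [1,1,1,1,1,1,1,1]}}

```text
t: 8.1
eef_pos: [0.5158, 0.0163, 0.8601]
tool_rot: [-0.006, 0.977, 0.019, 0.211]
contact_force: [0.4, 1.3, 0.7]
gripper_width: 0.998
grasp_force: 0.0
```

Request:
{"method": "send_rows", "body": {"slide": [[400,0,-900],[400,0,-900],[400,0,-900],[400,0,-900],[400,0,-900],[400,0,-900],[400,0,-900],[400,0,-900]], "roll": [0,0,0,0,0,0,0,0], "claw": [1,1,1,1,1,1,1,1]}}

```text
t: 8.77
eef_pos: [0.5152, 0.0154, 0.8859]
tool_rot: [-0.007, 0.971, 0.019, 0.237]
contact_force: [0.7, 0.8, -0.1]
gripper_width: 1.0
grasp_force: 0.0
```

```bash
python3 -c "
from h import *
st()"
```

```text
t 8.77 p [0.5152 0.0154 0.8859] q [-1.161  0.079  1.203  0.716 -0.114  1.915 -1.573] 
x [0.887 0.034 0.461] y [ 0.041 -0.999 -0.004] z [ 0.461  0.023 -0.887] F [ 0.7  0.8 -0.1] w 1.0 g 0.0
```

Request:
{"method": "send_rows", "body": {"slide": [[800,0,-800],[800,0,-800],[800,0,-800],[800,0,-800],[800,0,-800],[800,0,-800],[800,0,-800],[800,0,-800]], "roll": [0,0,0,0,0,0,0,0], "claw": [1,1,1,1,1,1,1,1]}}

```text
t: 9.43
eef_pos: [0.5668, 0.0172, 0.9032]
tool_rot: [-0.008, 0.965, 0.019, 0.262]
contact_force: [-1.0, -0.0, 1.0]
gripper_width: 1.001
grasp_force: 0.0
```

Request:
{"method": "send_rows", "body": {"slide": [[600,0,-800],[600,0,-800],[600,0,-800],[600,0,-800],[600,0,-800],[600,0,-800],[600,0,-800],[600,0,-800]], "roll": [0,0,0,0,0,0,0,0], "claw": [1,1,1,1,1,1,1,1]}}

```text
t: 10.1
eef_pos: [0.5567, 0.0164, 0.9276]
tool_rot: [-0.008, 0.958, 0.019, 0.286]
contact_force: [-0.4, -0.2, -0.4]
gripper_width: 0.999
grasp_force: 0.0
```

Request:
{"method": "send_rows", "body": {"slide": [[600,0,-800],[600,0,-800],[600,0,-800],[600,0,-800],[600,0,-800],[600,0,-800],[600,0,-800],[600,0,-800]], "roll": [0,0,0,0,0,0,0,0], "claw": [1,1,1,1,1,1,1,1]}}

```text
t: 10.77
eef_pos: [0.538, 0.0151, 0.9524]
tool_rot: [-0.009, 0.951, 0.018, 0.309]
contact_force: [0.3, 1.1, 0.1]
gripper_width: 0.997
grasp_force: 0.0
```

```bash
python3 -c "
from h import *
st()"
```

```text
t 10.77 p [0.538  0.0151 0.9524] q [-0.642  0.151  0.753  0.478 -0.184  1.915 -1.58 ] 
x [0.808 0.029 0.589] y [ 0.04  -0.999 -0.005] z [ 0.588  0.028 -0.808] F [0.3 1.1 0.1] w 0.997 g 0.0
```

Request:
{"method": "send_rows", "body": {"slide": [[-20,15,25],[-42,30,50],[-64,46,77],[-86,62,104],[-108,78,130],[-130,94,157],[-152,110,184],[-174,126,210]], "roll": [0,0,0,0,0,0,0,0], "claw": [1,1,1,1,1,1,1,1]}}

```text
t: 11.43
eef_pos: [0.5253, -0.1103, 0.6776]
tool_rot: [-0.01, 0.951, 0.019, 0.31]
contact_force: [1.4, -0.0, 0.7]
gripper_width: 1.001
grasp_force: 0.0
```

Request:
{"method": "send_rows", "body": {"slide": [[-20,15,25],[-42,30,50],[-64,46,77],[-86,62,104],[-108,78,130],[-130,94,157],[-152,110,184],[-174,126,210]], "roll": [0,0,0,0,0,0,0,0], "claw": [1,1,1,1,1,1,1,1]}}

```text
t: 12.1
eef_pos: [0.5134, -0.2361, 0.4046]
tool_rot: [-0.009, 0.951, 0.018, 0.309]
contact_force: [0.6, -0.7, 0.5]
gripper_width: 0.999
grasp_force: 0.0
```

```bash
cat >> h.py <<'E'
def to(P):
    r,o=R();print('tool mm',(r.T@(np.array(P)-o['eef_pos'])*1000).round(1))
E
python3 -c "
from h import *
st();to([.501,-.3604,.133])"
```

```text
t 12.1 p [ 0.5134 -0.2361  0.4046] q [-0.571 -0.282  0.897  2.039 -0.036  0.696 -1.14 ] 
x [0.808 0.028 0.589] y [ 0.039 -0.999 -0.006] z [ 0.588  0.028 -0.808] F [ 0.6 -0.7  0.5] w 0.999 g 0.0
tool mm [-173.4  125.3  208.8]
```

Request:
{"method": "send_rows", "body": {"slide": [[-20,15,25],[-42,30,50],[-64,46,77],[-86,62,104],[-108,78,130],[-130,94,157],[-152,110,184],[-173,125,209]], "roll": [0,0,0,0,0,0,0,0], "claw": [1,1,1,1,1,0.7,0.7,0.7]}}

```text
t: 12.77
eef_pos: [0.4565, -0.2868, 0.2427]
tool_rot: [-0.001, 0.951, 0.016, 0.309]
contact_force: [0.5, 1.4, -0.2]
gripper_width: 0.704
grasp_force: 0.0
```

```bash
python3 -c "
from h import *
st();to([.501,-.3604,.133]);to([.5717,-.357,.0359])"
```

```text
t 12.77 p [ 0.4565 -0.2868  0.2427] q [-0.91  -0.337  1.455  2.291 -0.077  0.369 -0.844] 
x [0.808 0.03  0.588] y [ 0.03  -0.999  0.009] z [ 0.588  0.011 -0.809] F [ 0.5  1.4 -0.2] w 0.704 g 0.0
tool mm [-30.7  73.9 114.1]
tool mm [-30.5  71.8 234.2]
```

The arm has drifted into a bad elbow swivel, with q2 and q3 at their limits. I'll fit a kinematic model from the logged poses to see which posture the grasp and placement need.

```bash
cat > fk.py <<'E'
import numpy as np
from scipy.spatial.transform import Rotation as Ro
from scipy.optimize import least_squares
D=[([1.001,.477,.022,1.555,-.011,1.109,-.083],[.3005,-.6038,.2303],[-.0009,.9735,.2289,-.0003]),
([.248,.179,-.274,1.484,.048,1.486,-1.559],[.5572,-.0727,.4514],[0,1,.019,0]),
([-.187,.2,.045,1.04,-.006,1.907,-1.671],[.5566,.0224,.6449],[.002,1,.022,-.002]),
([-.659,.167,.66,1.046,-.105,1.915,-1.577],[.5417,.0195,.6775],[.002,1,.02,.023]),
([-.479,.248,.504,.905,-.125,1.915,-1.575],[.5906,.0216,.694],[.002,.999,.02,.05]),
([-.523,.186,.482,1.23,-.08,1.637,-1.594],[.6035,.0213,.5791],[.001,.998,.02,.054]),
([-1.065,.061,1.013,.98,-.048,1.916,-1.61],[.5129,.0182,.7601],[-.001,.994,.02,.106]),
([-.375,.31,.442,.624,-.158,1.915,-1.581],[.6378,.024,.785],[-.001,.988,.02,.156]),
([-1.161,.079,1.203,.716,-.114,1.915,-1.573],[.5152,.0154,.8859],[-.007,.971,.019,.237]),
([-.642,.151,.753,.478,-.184,1.915,-1.58],[.538,.0151,.9524],[-.009,.951,.018,.309]),
([-.571,-.282,.897,2.039,-.036,.696,-1.14],[.5134,-.2361,.4046],[-.009,.951,.018,.309]),
([-.91,-.337,1.455,2.291,-.077,.369,-.844],[.4565,-.2868,.2427],[-.001,.951,.016,.309])]
LO=np.array([-2.96,-.34,-1.41,.24,-1.37,.17,-2.96]);HI=np.array([2.96,2.1,1.46,2.44,4.51,1.92,2.96])
z=lambda a:Ro.from_euler('z',a).as_matrix();y=lambda a:Ro.from_euler('y',a).as_matrix()
def fk(q,P,s):
    c1,c5,c7,d1,d3,a3,a5,d5,a7,d7,bx=P
    T=z(s[0]*q[0]+c1);p=np.array([0,0,d1])+T@[bx,0,0]
    T=T@y(q[1])@z(s[1]*q[2]);p=p+T@[a3,0,d3]
    T=T@y(q[3]);p=p+T@[a5,0,0];T=T@z(s[2]*q[4]+c5);p=p+T@[0,0,d5]
    T=T@y(q[5]);p=p+T@[a7,0,0];T=T@z(s[3]*q[6]+c7);p=p+T@[0,0,d7];return p,T
def res(P,s):
    r=[]
    for q,p,w in D:
        a,T=fk(q,P,s);Rm=Ro.from_quat([w[1],w[2],w[3],w[0]]).as_matrix()
        r+=list(a-p)+list(.2*(T-Rm).ravel())
    return np.array(r)
def fit():
    best=None
    for s in [(-1,b,c,d) for b in(-1,1) for c in(-1,1) for d in(-1,1)]:
      for c7 in(0,1.57,3.14,-1.57):
        f=least_squares(res,[-.1,0,c7,.35,.4,0,0,.4,0,.3,0],args=(s,))
        if best is None or f.cost<best[0]: best=(f.cost,f.x,s)
    return best
def ik(p,Rm,q0,P,s,q3=None):
    def g(q):
        a,T=fk(q,P,s);e=list((a-p)*10)+list((T-Rm).ravel())
        return np.array(e+([3*(q[2]-q3)] if q3 is not None else []))
    return least_squares(g,np.clip(q0,LO+.001,HI-.001),bounds=(LO,HI))
E
python3 - <<'E'
from fk import *
c,P,s=fit();print(c,P.round(4),s,np.abs(res(P,s)).max())
np.savez('fk.npz',P=P,s=s)
w=D[-2][2];Rm=Ro.from_quat([w[1],w[2],w[3],w[0]]).as_matrix()
for n,p in(('pick long',[.572,-.357,.036]),('pre',[.501,-.36,.133]),('place',[.607,.205,.17]),('plcL',[.607,.305,.11])):
  for q3 in(-1.2,-.8,-.4,0,.4,.8,1.2):
    f=ik(np.array(p),Rm,[.3,.2,q3,1.9,0,.8,-1.5],P,s,q3);a,T=fk(f.x,P,s);print(n,q3,f.x.round(2),'err',(np.linalg.norm(a-p)*1000).round(1),round(np.abs(T-Rm).max(),3))
E
```

```text
0.0008588098055018434 [-1.0210e-01  1.5000e-02  1.4754e+00  3.2810e-01  5.1410e-01  1.1600e-02
 -2.3000e-03  4.8520e-01  9.5000e-03  3.4340e-01 -5.0000e-04] (-1, -1, -1, -1) 0.012610919543118104
pick long -1.2 [ 1.56  1.09 -1.2   2.07  1.54  0.44 -2.06] err 0.0 0.0
pick long -0.8 [ 1.32  0.78 -0.8   2.01  0.26  0.17 -0.97] err 1.3 0.034
pick long -0.4 [ 1.03  0.65 -0.4   2.06 -1.33  0.25  0.52] err 0.0 0.0
pick long 0 [ 0.69  0.61 -0.    2.03 -1.37  0.46  0.44] err 1.0 0.027
pick long 0.4 [ 0.36  0.64  0.4   1.99 -1.37  0.66  0.33] err 2.7 0.074
pick long 0.8 [ 0.04  0.76  0.79  1.94 -1.37  0.87  0.19] err 5.8 0.156
pick long 1.2 [-0.23  0.98  1.16  1.86 -1.37  1.1   0.01] err 12.8 0.3
pre -1.2 [ 1.73  0.73 -1.2   2.14  0.63  0.31 -1.3 ] err 0.0 0.0
pre -0.8 [ 1.47  0.5  -0.8   2.14 -0.54  0.29 -0.22] err 0.0 0.0
pre -0.4 [ 1.15  0.4  -0.4   2.15 -0.98  0.42  0.17] err 0.0 0.0
pre 0 [ 0.8   0.37 -0.    2.15 -1.18  0.54  0.31] err 0.0 0.0
pre 0.4 [ 0.46  0.4   0.4   2.15 -1.31  0.67  0.39] err 0.0 0.0
pre 0.8 [ 0.13  0.5   0.8   2.13 -1.37  0.85  0.38] err 1.1 0.023
pre 1.2 [-0.17  0.
[... 289 characters left out ...]
0.98  0.26 -2.96] err 0.9 0.026
place 0.4 [-0.92  0.28  0.4   2.19  0.89  0.17 -2.93] err 0.0 0.0
place 0.8 [-1.25  0.36  0.8   2.16 -0.11  0.17 -1.97] err 0.8 0.022
place 1.2 [-1.53  0.54  1.2   2.19 -1.22  0.29 -0.94] err 0.0 0.0
plcL -1.2 [ 0.26  0.8  -1.19  1.96  1.34  0.85 -2.96] err 9.0 0.22
plcL -0.8 [-0.01  0.56 -0.79  1.98  1.12  0.58 -2.96] err 6.9 0.184
plcL -0.4 [-0.34  0.46 -0.39  2.01  0.98  0.43 -2.96] err 4.7 0.141
plcL 0 [-0.7   0.43  0.    2.03  0.87  0.31 -2.96] err 2.8 0.095
plcL 0.4 [-1.06  0.47  0.4   2.07  0.75  0.19 -2.96] err 1.0 0.039
plcL 0.8 [-1.38  0.58  0.8   2.06 -0.36  0.17 -1.94] err 1.0 0.032
plcL 1.2 [-1.64  0.84  1.2   2.09 -1.37  0.39 -1.09] err 0.6 0.014
```

```bash
cat >> fk.py <<'E'
try:
    _f=np.load('fk.npz');P0=_f['P'];S0=tuple(_f['s'])
except Exception: pass
def Rt(th,ph,half=0):
    # tilt th toward azimuth ph (deg); tool y horizontal
    t,f=np.radians([th,ph]);zz=np.array([np.sin(t)*np.cos(f),np.sin(t)*np.sin(f),-np.cos(t)])
    yy=np.array([np.sin(f),-np.cos(f),0]);xx=np.cross(yy,zz);
    return np.stack([-xx,-yy,zz] if half else [xx,yy,zz],1)
def step(q,p,Rm,n=1,lam=.02,dt=1/12,sub=10):
    lim=.7*np.array([2.39,2.39]+[3.14]*5)*dt/sub
    for _ in range(n*sub):
        a,T=fk(q,P0,S0);e=np.r_[p-a,Ro.from_matrix(Rm@T.T).as_rotvec()]
        d=np.linalg.norm(e[:3]);e[:3]*=min(1,.0417/sub/max(d,1e-9));w=np.linalg.norm(e[3:]);e[3:]*=min(1,.125/sub/max(w,1e-9))
        J=np.zeros((6,7))
        for i in range(7):
            h=np.zeros(7);h[i]=1e-5;b,U=fk(q+h,P0,S0);J[:3,i]=(b-a)/1e-5;J[3:,i]=Ro.from_matrix(U@T.T).as_rotvec()/1e-5
        act=np.ones(7,bool)
        for k in range(4):
            Ja=J*act;dq=Ja.T@np.linalg.solve(Ja@Ja.T+lam**2*np.eye(6),e);
            bad=act&(((q+dq)>HI-.004)&(dq>0)|((q+dq)<LO+.004)&(dq<0))
            if not bad.any():break
            act&=~bad
        dq=dq*act*min(1,(lim/np.maximum(np.abs(dq),1e-9)).min());q=q+dq
    return q
E
python3 - <<'E'
from fk import *
# check predictor
q=np.array(D[9][0]);w=D[9][2];Rm=Ro.from_quat([w[1],w[2],w[3],w[0]]).as_matrix();p0,_=fk(q,P0,S0)
for c in range(2):
    tgt=p0+Rm@(np.array([-.174,.126,.21])*(1))
    for k in range(8): q=step(q,p0+(tgt-p0)*(k+1)/8,Rm)
    p0=tgt;print(q.round(2),D[10+c][0])
# scan tilt
pts=[np.array(p) for p in([.561,-.357,.051],[.563,-.261,.046],[.52,-.31,.15],[.57,.15,.2],[.601,.2,.19],[.597,.3,.19],[.601,.2,.15],[.597,.3,.13])]
for th in(28,31,34):
  for ph in(-10,-3,2,10,20):
    Rm=Rt(th,ph);o=[]
    for g in pts:
        p=g+.0187*Rm[:,2];best=9
        for q3 in(-.7,0,.7):
            for q5 in(-.8,.8):
                f=ik(p,Rm,[.1,.4,q3,2,q5,.5,-1.5],P0,S0);best=min(best,np.linalg.norm(f.fun))
        o.append(round(best*100,1))
    print(th,ph,o)
E
```

```text
[-0.73 -0.33  0.63  1.53  0.17  1.25 -1.59] [-0.571, -0.282, 0.897, 2.039, -0.036, 0.696, -1.14]
[-0.65 -0.29  1.    2.02 -0.09  0.74 -1.06] [-0.91, -0.337, 1.455, 2.291, -0.077, 0.369, -0.844]
28 -10 [np.float64(0.0), np.float64(0.0), np.float64(0.0), np.float64(0.0), np.float64(0.0), np.float64(0.0), np.float64(0.0), np.float64(0.0)]
28 -3 [np.float64(0.0), np.float64(0.0), np.float64(0.0), np.float64(0.0), np.float64(0.0), np.float64(0.0), np.float64(0.0), np.float64(0.0)]
28 2 [np.float64(0.0), np.float64(0.0), np.float64(0.0), np.float64(0.0), np.float64(0.0), np.float64(0.0), np.float64(0.0), np.float64(0.0)]
28 10 [np.float64(0.0), np.float64(0.0), np.float64(0.0), np.float64(0.0), np.float64(0.0), np.float64(0.0), np.float64(0.0), np.float64(0.0)]
28 20 [np.float64(0.0), np.float64(0.0), np.float64(0.0), np.float64(0.0), np.float64(0.0), np.float64(0.0), np.float64(0.0), np.float64(0.0)]
31 -10 [np.float64(0.0), np.float64(0.0), np.float64(0.0), np.float64(0.0), np.float64(0.0), np.float64(0.0), np.float64(0.0), np.float64(0.0)]
31 -3 [np.float64(0.0), np.float64(0.0), np.flo
[... 538 characters left out ...]
at64(0.0), np.float64(0.0), np.float64(0.0), np.float64(0.0), np.float64(0.0), np.float64(0.0), np.float64(0.0), np.float64(0.0)]
34 -3 [np.float64(0.0), np.float64(0.0), np.float64(0.0), np.float64(0.0), np.float64(0.0), np.float64(0.0), np.float64(0.0), np.float64(0.0)]
34 2 [np.float64(0.0), np.float64(0.0), np.float64(0.0), np.float64(0.0), np.float64(0.0), np.float64(0.0), np.float64(0.0), np.float64(0.0)]
34 10 [np.float64(0.0), np.float64(0.0), np.float64(0.0), np.float64(0.0), np.float64(0.0), np.float64(0.0), np.float64(0.0), np.float64(0.0)]
34 20 [np.float64(0.0), np.float64(0.0), np.float64(0.0), np.float64(0.0), np.float64(0.0), np.float64(0.0), np.float64(0.7), np.float64(1.2)]
```

```bash
cat > sim.py <<'E'
from fk import *
def run(q,Rm,wps,lam=.02,v=.035,verbose=1):
    p,_=fk(q,P0,S0);n=0
    for wpt in wps:
        wpt=np.array(wpt);d=np.linalg.norm(wpt-p);k=max(1,int(np.ceil(d/v)));s=p
        for i in range(k): q=step(q,s+(wpt-s)*(i+1)/k,Rm,lam=lam,sub=5);n+=1
        p,T=fk(q,P0,S0);er=np.degrees(np.linalg.norm(Ro.from_matrix(Rm@T.T).as_rotvec()))
        if verbose:print(wpt,n,'q',q.round(2),'err mm',round(1000*np.linalg.norm(p-wpt),1),'deg',round(er,1))
        p=wpt
    return q
E
python3 - <<'E'
from sim import *
q0=np.array(D[-1][0]);_,Rm=fk(q0,P0,S0)
pre=[.501,-.36,.16];pick=[.572,-.357,.036]
for name,w in dict(A=[[.7,-.1,.35],[.7,-.4,.25],pre,pick],B=[[.75,0,.25],[.7,-.4,.2],pre,pick],C=[[.8,.0,.35],[.75,-.45,.35],[.65,-.45,.2],pre,pick],
 D=[[.75,-.25,.25],[.57,-.36,.16],pick],E=[[.5,.05,.55],[.8,.05,.3],[.75,-.4,.25],[.57,-.36,.16],pick]).items():
    print(name);run(q0,Rm,w)
E
```

```text
A
[ 0.7  -0.1   0.35] 10 q [-1.01  0.3   1.27  1.9  -0.71  0.62 -0.9 ] err mm 0.0 deg 0.0
[ 0.7  -0.4   0.25] 20 q [-0.08  0.59  0.89  1.71 -1.21  0.85 -0.16] err mm 0.0 deg 0.0
[ 0.501 -0.36   0.16 ] 27 q [ 0.19  0.36  0.67  2.18 -1.36  0.67  0.37] err mm 0.4 deg 0.0
[ 0.572 -0.357  0.036] 32 q [ 0.88  0.45 -0.2   2.15 -1.36  0.34  0.46] err mm 72.7 deg 0.0
B
[0.75 0.   0.25] 12 q [-0.97  0.26  1.09  2.08 -0.74  0.38 -0.9 ] err mm 101.9 deg 0.0
[ 0.7 -0.4  0.2] 24 q [ 0.04  0.6   0.72  1.75 -1.24  0.75 -0.08] err mm 0.0 deg 0.0
[ 0.501 -0.36   0.16 ] 30 q [ 0.18  0.37  0.68  2.18 -1.37  0.68  0.37] err mm 0.1 deg 0.0
[ 0.572 -0.357  0.036] 35 q [ 0.88  0.45 -0.19  2.15 -1.37  0.34  0.46] err mm 72.7 deg 0.0
C
[0.8  0.   0.35] 14 q [-0.98  0.54  1.19  1.68 -0.82  0.7  -1.05] err mm 0.0 deg 0.0
[ 0.75 -0.45  0.35] 27 q [-0.02  0.64  0.94  1.42 -1.1   1.04 -0.38] err mm 0.0 deg 0.0
[ 0.65 -0.45  0.2 ] 33 q [ 0.07  0.63  0.84  1.76 -1.31  0.87  0.05] err mm 0.0 deg 0.0
[ 0.501 -0.36   0.16 ] 39 q [ 0.18  0.37  0.68  2.18 -1.37  0.68  0.37] err mm 0.0 deg 0.0
[ 0.572 -0.357  0.036] 44 q [ 0.87  0.45 -0.19  2.15 -1.37  0.34  0.46] err mm 72.7 deg 0.0
D
[ 0.75 -0.25  0.25] 9 q [-1.31 -0.34  1.46  2.1   0.4   0.48 -1.59] err mm 187.9 deg 0.1
[ 0.57 -0.36  0.16] 16 q [-1.13 -0.34  1.46  2.19  0.21  0.4  -1.29] err mm 169.8 deg 0.1
[ 0.572 -0.357  0.036] 20 q [-1.04 -0.34  1.46  2.29  0.11  0.32 -1.13] err mm 249.3 deg 0.1
E
[0.5  0.05 0.55] 14 q [-0.21 -0.33 -0.03  1.92  0.16  0.94 -1.84] err mm 32.7 deg 0.0
[0.8  0.05 0.3 ] 26 q [-0.19  0.34 -0.03  1.73  0.29  0.47 -1.97] err mm 0.0 deg 0.0
[ 0.75 -0.4   0.25] 40 q [ 0.83  0.54 -0.44  1.6  -0.16  0.5  -0.91] err mm 0.0 deg 0.0
[ 0.57 -0.36  0.16] 46 q [ 1.29  0.46 -0.75  2.07 -0.32  0.23 -0.57] err mm 0.0 deg 0.0
[ 0.572 -0.357  0.036] 50 q [ 1.12  0.53 -0.54  2.08 -0.93  0.18  0.06] err mm 66.8 deg 0.1
```

Run:
```python
from sim import *
for th in(29,32):
  Rm=Rt(th,2.3);f=ik(np.array([.55,.02,.25]),Rm,[-.1,.1,0,2,0,.5,-1.6],P0,S0,0);print(th,f.x.round(2),f.cost)
  off=.0187*Rm[:,2]
  w=[np.array(g)+off for g in([.65,-.2,.25],[.56,-.357,.16],[.561,-.357,.051],[.561,-.357,.16],[.6,-.1,.25],[.50,.2,.25],[.52,.2,.19],[.601,.2,.19],[.601,.2,.15],[.52,.2,.22],[.55,0,.25],[.52,-.261,.16],[.563,-.261,.046],[.56,-.25,.2],[.52,.0,.25],[.50,.3,.19],[.597,.3,.17],[.597,.3,.125])]
  run(f.x,Rm,w)
```

```text
29 [-0.14 -0.02 -0.    2.23  0.01  0.43 -1.66] 1.586381466687903e-28
[ 0.65905864 -0.19963617  0.23364461] 8 q [ 0.22  0.27  0.09  1.93 -0.47  0.53 -0.85] err mm 0.0 deg 0.0
[ 0.56905864 -0.35663617  0.14364461] 14 q [ 0.65  0.41 -0.    1.97 -0.75  0.51 -0.25] err mm 0.0 deg 0.0
[ 0.57005864 -0.35663617  0.03464461] 18 q [ 0.79  0.6  -0.18  2.01 -0.95  0.31  0.03] err mm 0.0 deg 0.0
[ 0.57005864 -0.35663617  0.14364461] 22 q [ 0.64  0.41  0.    1.97 -0.76  0.51 -0.25] err mm 0.0 deg 0.0
[ 0.60905864 -0.09963617  0.23364461] 30 q [ 0.08  0.14  0.07  2.1  -0.33  0.44 -1.1 ] err mm 0.0 deg 0.0
[0.50905864 0.20036383 0.23364461] 40 q [-0.45  0.03 -0.18  2.23  0.53  0.49 -2.56] err mm 0.0 deg 0.0
[0.52905864 0.20036383 0.17364461] 42 q [-0.48  0.16 -0.13  2.25  0.75  0.36 -2.78] err mm 0.0 deg 0.0
[0.61005864 0.20036383 0.17364461] 45 q [-0.39  0.27 -0.15  2.09  0.67  0.37 -2.62] err mm 0.0 deg 0.0
[0.61005864 0.20036383 0.13364461] 47 q [-0.47  0.34 -0.06  2.12  0.79  0.29 -2.75] err mm 0.0 deg 0.0
[0.52905864 0.20036383 0.20364461] 51 q [-0.45  0.11 -0.16  2.22  0.62  0.42 -2.64] err mm
[... 2148 characters left out ...]
22  0.16  0.18  2.28 -0.96  0.37 -0.26] err mm 91.0 deg 0.0
[ 0.57290151 -0.26060231  0.0301415 ] 69 q [ 0.59  0.41 -0.09  2.21 -1.35  0.3   0.28] err mm 58.7 deg 0.0
[ 0.56990151 -0.24960231  0.1841415 ] 74 q [ 0.47  0.24  0.03  2.13 -0.84  0.44 -0.3 ] err mm 0.0 deg 0.0
[5.29901507e-01 3.97685606e-04 2.34141501e-01] 82 q [ 0.09 -0.05 -0.13  2.32 -0.17  0.31 -1.41] err mm 10.5 deg 0.0
[0.50990151 0.30039769 0.1741415 ] 91 q [-0.24  0.1  -0.43  2.29  0.9   0.4  -2.95] err mm 97.4 deg 0.1
[0.60690151 0.30039769 0.1541415 ] 94 q [-0.66  0.19 -0.03  2.19  0.86  0.39 -2.95] err mm 86.1 deg 0.0
[0.60690151 0.30039769 0.1091415 ] 96 q [-0.92  0.36  0.25  2.1   0.8   0.29 -2.95] err mm 41.0 deg 0.0
```

Request:
{"method": "send_rows", "body": {"slide": [[15,-19,-9],[30,-38,-19],[45,-57,-28],[60,-76,-37],[75,-95,-47],[90,-114,-56],[104,-133,-65],[118,-151,-75]], "roll": [0,0,0,0,0,0,0,0], "claw": [0.7,0.7,0.7,0.7,0.7,0.7,0.7,0.7]}}

```text
t: 13.43
eef_pos: [0.5037, -0.1332, 0.3725]
tool_rot: [0.0, 0.951, 0.015, 0.309]
contact_force: [0.7, -0.0, -0.3]
gripper_width: 0.702
grasp_force: 0.0
```

Request:
{"method": "send_rows", "body": {"slide": [[15,-19,-9],[30,-38,-19],[45,-57,-28],[60,-76,-37],[75,-95,-47],[90,-114,-56],[104,-133,-65],[118,-151,-75]], "roll": [0,0,0,0,0,0,0,0], "claw": [0.7,0.7,0.7,0.7,0.7,0.7,0.7,0.7]}}

```text
t: 14.1
eef_pos: [0.5507, 0.0206, 0.5012]
tool_rot: [0.0, 0.951, 0.016, 0.309]
contact_force: [-0.1, 0.5, 0.2]
gripper_width: 0.698
grasp_force: 0.0
```

```bash
python3 -c "
from h import *
st();to([.62,.02,.3]);to([.8,.05,.3]);
from sim import *
o=bot.get_obs();_,T=fk(o['q'],P0,S0)
for w in ([[.62,.02,.3],[.56,.02,.2],[.5,.02,.1]],[[.8,.05,.3],[.6,.02,.2],[.5,.02,.1]],[[.8,.02,.5],[.8,.02,.3],[.6,.02,.2],[.5,.02,.1]]): run(o['q'],T,w)
"
```

```text
t 14.1 p [0.5507 0.0206 0.5012] q [-0.315 -0.224  0.072  1.899  0.195  0.859 -1.859] 
x [0.808 0.03  0.588] y [ 0.029 -1.     0.01 ] z [ 0.588  0.009 -0.809] F [-0.1  0.5  0.2] w 0.698 g 0.0
tool mm [-62.3   0.6 203.5]
tool mm [ 84.1 -24.1 309.6]
[0.62 0.02 0.3 ] 6 q [-0.28  0.01  0.1   2.12  0.25  0.39 -1.92] err mm 0.0 deg 0.0
[0.56 0.02 0.2 ] 10 q [-0.25  0.04  0.04  2.33  0.63  0.18 -2.34] err mm 10.5 deg 0.2
[0.5  0.02 0.1 ] 14 q [ 0.28  0.06 -0.56  2.4   1.14  0.18 -2.87] err mm 96.8 deg 0.2
[0.8  0.05 0.3 ] 9 q [-0.28  0.34  0.09  1.72  0.17  0.47 -1.87] err mm 0.0 deg 0.0
[0.6  0.02 0.2 ] 16 q [-0.33  0.12  0.13  2.24  0.49  0.18 -2.19] err mm 10.6 deg 0.1
[0.5  0.02 0.1 ] 21 q [ 0.3   0.08 -0.55  2.38  1.14  0.18 -2.85] err mm 100.0 deg 0.3
[0.8  0.02 0.5 ] 7 q [-0.26  0.23  0.13  1.44  0.06  0.86 -1.71] err mm 0.0 deg 0.0
[0.8  0.02 0.3 ] 13 q [-0.27  0.34  0.13  1.73  0.07  0.46 -1.74] err mm 0.0 deg 0.0
[0.6  0.02 0.2 ] 20 q [-0.35  0.12  0.16  2.24  0.44  0.18 -2.13] err mm 14.9 deg 0.1
[0.5  0.02 0.1 ] 25 q [ 0.28  0.1  -0.54  2.37  1.17  0.18 -2.87] err mm 103.9 deg 0.2
```

Request:
{"method": "send_rows", "body": {"slide": [[-9,0,29],[-18,0,58],[-27,0,87],[-36,0,116],[-45,0,145],[-54,0,174],[-62,0,203],[-62,0,203]], "roll": [0,0,0,0,0,0,0,0], "claw": [0.7,0.7,0.7,0.7,0.7,0.7,0.7,0.7]}}

```text
t: 14.77
eef_pos: [0.6179, 0.0192, 0.2934]
tool_rot: [0.001, 0.952, 0.016, 0.305]
contact_force: [-1.4, -0.1, -0.2]
gripper_width: 0.699
grasp_force: 0.0
```

Request:
{"method": "send_rows", "body": {"slide": [[-30,0,15],[-60,0,30],[-90,0,45],[-120,0,60],[-150,0,70],[-150,0,70],[-150,0,70],[-150,0,70]], "roll": [0,0,0,0,0,0,0,0], "claw": [0.7,0.7,0.7,0.7,0.7,0.7,0.7,0.7]}}

```text
t: 15.43
eef_pos: [0.5405, 0.0118, 0.1729]
tool_rot: [0.001, 0.955, 0.02, 0.295]
contact_force: [-1.5, -0.9, -0.9]
gripper_width: 0.7
grasp_force: 0.0
```

```bash
python3 -c "
from h import *
st()"
```

```text
t 15.43 p [0.5405 0.0118 0.1729] q [ 0.178  0.156 -0.402  2.354  1.28   0.171 -2.955] 
x [0.825 0.039 0.563] y [ 0.038 -0.999  0.014] z [ 0.563  0.01  -0.826] F [-1.5 -0.9 -0.9] w 0.7 g 0.0
```

Request:
{"method": "send_rows", "body": {"slide": [[-200,0,0],[-200,0,0],[-200,0,0],[-200,0,0],[-200,0,0],[-200,0,0],[-200,0,0],[-200,0,0]], "roll": [0,0,0,0,0,0,0,0], "claw": [0.7,0.7,0.7,0.7,0.7,0.7,0.7,0.7]}}

```text
t: 16.1
eef_pos: [0.4717, -0.0166, 0.1556]
tool_rot: [-0.003, 0.962, 0.014, 0.273]
contact_force: [0.2, 1.4, -0.2]
gripper_width: 0.701
grasp_force: 0.0
```

```bash
python3 -c "
from h import *
st()"
```

```text
t 16.1 p [ 0.4717 -0.0166  0.1556] q [ 1.172  0.334 -1.41   2.433  1.413  0.39  -2.959] 
x [0.851 0.026 0.525] y [ 0.029 -1.     0.002] z [ 0.525  0.013 -0.851] F [ 0.2  1.4 -0.2] w 0.701 g 0.0
```

Request:
{"method": "send_rows", "body": {"slide": [[-200,0,0],[-200,0,0],[-200,0,0],[-200,0,0],[-200,0,0],[-200,0,0],[-200,0,0],[-200,0,0]], "roll": [0,0,0,0,0,0,0,0], "claw": [0.7,0.7,0.7,0.7,0.7,0.7,0.7,0.7]}}

```text
t: 16.77
eef_pos: [0.4696, -0.0367, 0.1238]
tool_rot: [-0.007, 0.966, 0.022, 0.256]
contact_force: [-1.1, -0.6, -0.2]
gripper_width: 0.694
grasp_force: 0.0
```

```bash
python3 -c "
from h import *
st();to([.62,.02,.45])
from sim import *
o=bot.get_obs();_,T=fk(o['q'],P0,S0)
for w in ([[.62,.02,.45],[.65,-.2,.25]],[[.75,.02,.35],[.65,-.2,.25]],[[.6,-.15,.5],[.65,-.2,.25]],[[.6,.2,.45],[.65,.02,.4],[.65,-.2,.25]],[[.55,.02,.55],[.65,-.2,.25]]):
  run(o['q'],T,w+[[.569,-.357,.144],[.57,-.357,.035]])
"
```

```text
t 16.77 p [ 0.4696 -0.0367  0.1238] q [ 1.18   0.505 -1.409  2.435  1.525  0.504 -2.958] 
x [0.868 0.039 0.495] y [ 0.047 -0.999 -0.003] z [ 0.494  0.025 -0.869] F [-1.1 -0.6 -0.2] w 0.694 g 0.0
tool mm [ 294.3  -50.4 -207.6]
[0.62 0.02 0.45] 10 q [ 1.19 -0.13 -1.23  2.03 -0.18  0.65 -1.48] err mm 113.0 deg 0.0
[ 0.65 -0.2   0.25] 19 q [ 1.11  0.37 -1.01  1.95  0.39  0.51 -1.61] err mm 0.0 deg 0.0
[ 0.569 -0.357  0.144] 25 q [ 1.37  0.59 -0.97  2.    0.49  0.38 -1.34] err mm 0.0 deg 0.0
[ 0.57  -0.357  0.035] 29 q [ 1.18  0.7  -0.71  2.03  0.64  0.17 -1.45] err mm 0.3 deg 0.0
[0.75 0.02 0.35] 10 q [ 0.8   0.58 -1.36  1.69  0.95  0.95 -2.34] err mm 0.0 deg 0.0
[ 0.65 -0.2   0.25] 18 q [ 1.32  0.63 -1.41  1.95  0.93  0.69 -2.04] err mm 0.0 deg 0.0
[ 0.569 -0.357  0.144] 24 q [ 1.55  0.83 -1.29  2.    1.06  0.58 -1.8 ] err mm 0.0 deg 0.0
[ 0.57  -0.357  0.035] 28 q [ 1.38  0.87 -1.01  2.04  1.3   0.37 -1.99] err mm 0.0 deg 0.0
[ 0.6  -0.15  0.5 ] 12 q [ 1.39 -0.16 -1.13  2.   -0.41  0.76 -1.07] err mm 139.5 deg 0.0
[ 0.65 -0.2   0.25] 20 q [ 1.08  0.35 -0.96  1.95  0.34  0.5  -1.56] err
[... 296 characters left out ...]
.4 ] 18 q [ 1.05  0.09 -1.28  1.83  0.24  0.78 -1.86] err mm 0.0 deg 0.0
[ 0.65 -0.2   0.25] 26 q [ 1.15  0.39 -1.06  1.95  0.46  0.52 -1.66] err mm 0.0 deg 0.0
[ 0.569 -0.357  0.144] 32 q [ 1.4   0.61 -1.    2.    0.56  0.4  -1.4 ] err mm 0.0 deg 0.0
[ 0.57  -0.357  0.035] 36 q [ 1.19  0.71 -0.72  2.03  0.68  0.18 -1.49] err mm 0.0 deg 0.0
[0.55 0.02 0.55] 13 q [ 1.01 -0.33 -0.91  2.04 -0.42  0.83 -1.26] err mm 157.7 deg 0.0
[ 0.65 -0.2   0.25] 25 q [ 0.98  0.31 -0.83  1.95  0.2   0.49 -1.45] err mm 0.0 deg 0.0
[ 0.569 -0.357  0.144] 31 q [ 1.29  0.53 -0.84  2.    0.24  0.36 -1.13] err mm 0.0 deg 0.0
[ 0.57  -0.357  0.035] 35 q [ 1.17  0.68 -0.7   2.02  0.47  0.19 -1.29] err mm 11.3 deg 0.1
```

Request:
{"method": "send_rows", "body": {"slide": [[18,-4,-20],[36,-8,-40],[54,-12,-60],[72,-16,-80],[90,-20,-100],[108,-24,-120],[126,-28,-140],[144,-30,-160]], "roll": [0,0,0,0,0,0,0,0], "claw": [0.7,0.7,0.7,0.7,0.7,0.7,0.7,0.7]}}

```text
t: 17.43
eef_pos: [0.4765, -0.03, 0.2239]
tool_rot: [-0.001, 0.971, 0.018, 0.238]
contact_force: [-0.6, 0.1, -0.4]
gripper_width: 0.702
grasp_force: 0.0
```

Request:
{"method": "send_rows", "body": {"slide": [[18,-4,-20],[36,-8,-40],[54,-12,-60],[72,-16,-80],[90,-20,-100],[108,-24,-120],[114,-24,-126],[114,-24,-126]], "roll": [0,0,0,0,0,0,0,0], "claw": [0.7,0.7,0.7,0.7,0.7,0.7,0.7,0.7]}}

```text
t: 18.1
eef_pos: [0.5199, -0.0033, 0.3899]
tool_rot: [0.0, 0.971, 0.018, 0.24]
contact_force: [1.0, -0.9, -0.6]
gripper_width: 0.699
grasp_force: 0.0
```

```bash
python3 -c "
from h import *
st();to([.65,.02,.4])
from sim import *
o=bot.get_obs();_,T=fk(o['q'],P0,S0)
for w in ([],[[.72,.05,.4]],[[.55,.02,.55]]):
  run(o['q'],T,w+[[.65,-.2,.25],[.569,-.357,.144],[.57,-.357,.035]])
"
```

```text
t 18.1 p [ 0.5199 -0.0033  0.3899] q [ 1.278 -0.255 -1.146  1.985 -0.394  0.805 -1.236] 
x [0.884 0.036 0.465] y [ 0.036 -0.999  0.009] z [ 0.465  0.008 -0.885] F [ 1.  -0.9 -0.6] w 0.699 g 0.0
tool mm [120.6 -18.6  51.8]
[ 0.65 -0.2   0.25] 7 q [ 1.12  0.39 -1.04  1.93  0.45  0.55 -1.67] err mm 0.1 deg 0.0
[ 0.569 -0.357  0.144] 13 q [ 1.37  0.59 -0.98  1.99  0.55  0.42 -1.41] err mm 0.0 deg 0.0
[ 0.57  -0.357  0.035] 17 q [ 1.16  0.7  -0.71  2.02  0.67  0.2  -1.5 ] err mm 0.0 deg 0.0
[0.72 0.05 0.4 ] 5 q [ 1.04  0.15 -1.31  1.82  0.34  0.82 -1.94] err mm 77.3 deg 0.0
[ 0.65 -0.2   0.25] 14 q [ 1.18  0.44 -1.14  1.93  0.57  0.58 -1.77] err mm 0.0 deg 0.0
[ 0.569 -0.357  0.144] 20 q [ 1.42  0.64 -1.06  1.99  0.69  0.45 -1.53] err mm 0.0 deg 0.0
[ 0.57  -0.357  0.035] 24 q [ 1.2   0.72 -0.77  2.02  0.84  0.23 -1.64] err mm 0.0 deg 0.0
[0.55 0.02 0.55] 6 q [ 0.96 -0.33 -0.82  1.72 -0.32  1.17 -1.38] err mm 0.0 deg 0.0
[ 0.65 -0.2   0.25] 18 q [ 0.95  0.31 -0.8   1.93  0.22  0.52 -1.47] err mm 0.0 deg 0.0
[ 0.569 -0.357  0.144] 24 q [ 1.25  0.52 -0.81  1.98  0.25  0.38 -1.15] err mm 0.0 deg 0.0
[ 0.57  -0.357  0.035] 28 q [ 1.09  0.67 -0.61  2.02  0.34  0.18 -1.19] err mm 0.0 deg 0.0
```

Run:
```python
from sim import *
q0=np.array([1.278,-.255,-1.146,1.985,-.394,.805,-1.236]);_,Rm=fk(q0,P0,S0);off=.0187*Rm[:,2]
rest=[[.56,-.357,.16],[.561,-.357,.045],[.561,-.357,.16],[.6,-.1,.25],[.50,.2,.25],[.52,.2,.18],[.601,.2,.18],[.601,.2,.14],[.52,.2,.2],[.55,0,.25],[.52,-.261,.16],[.563,-.261,.046],[.56,-.25,.2],[.52,.0,.25],[.50,.3,.17],[.597,.3,.15],[.597,.3,.12]]
for n,w in dict(direct=[[.65,-.2,.25]],hi=[[.5,-.25,.5],[.6,-.3,.25]],hi2=[[.5,.02,.6],[.45,-.25,.6],[.6,-.3,.25]]).items():
    print(n);run(q0,Rm,[np.array(g)+off for g in w+rest])
```

```text
direct
[ 0.65874638 -0.20054447  0.23348049] 7 q [ 1.07  0.4  -1.01  1.94  0.48  0.53 -1.7 ] err mm 10.1 deg 0.0
[ 0.56874638 -0.35754447  0.14348049] 13 q [ 1.37  0.6  -0.99  1.99  0.56  0.42 -1.42] err mm 0.0 deg 0.0
[ 0.56974638 -0.35754447  0.02848049] 17 q [ 1.15  0.71 -0.7   2.02  0.69  0.19 -1.51] err mm 0.0 deg 0.0
[ 0.56974638 -0.35754447  0.14348049] 21 q [ 1.37  0.6  -0.99  1.98  0.56  0.42 -1.42] err mm 0.0 deg 0.0
[ 0.60874638 -0.10054447  0.23348049] 29 q [ 1.04  0.25 -1.07  2.1   0.43  0.46 -1.82] err mm 0.0 deg 0.0
[0.50874638 0.19945553 0.23348049] 39 q [ 0.45  0.11 -1.16  2.2   0.73  0.61 -2.76] err mm 0.0 deg 0.0
[0.52874638 0.19945553 0.16348049] 42 q [ 0.09  0.2  -0.79  2.23  0.91  0.54 -2.94] err mm 23.1 deg 0.0
[0.60974638 0.19945553 0.16348049] 45 q [-0.02  0.36 -0.62  2.07  1.    0.54 -2.91] err mm 0.0 deg 0.0
[0.60974638 0.19945553 0.12348049] 47 q [-0.26  0.38 -0.34  2.09  1.    0.43 -2.95] err mm 4.4 deg 0.0
[0.52874638 0.19945553 0.18348049] 50 q [-0.23  0.17 -0.44  2.21  0.81  0.49 -2.85] err mm 0.0 deg 0.0
[ 5.58746383e-01 -5.44470291e-04  2.33480486e-0
[... 4227 characters left out ...]
 81 q [ 0.74  0.27 -0.26  2.19 -0.58  0.32 -0.5 ] err mm 0.0 deg 0.0
[ 0.57174638 -0.26154447  0.02948049] 85 q [ 0.64  0.46 -0.19  2.16 -1.    0.18 -0.07] err mm 33.8 deg 0.0
[ 0.56874638 -0.25054447  0.18348049] 90 q [ 0.29  0.24  0.17  2.1  -0.63  0.44 -0.55] err mm 0.0 deg 0.0
[ 0.52874638 -0.00054447  0.23348049] 98 q [-0.2  -0.03  0.07  2.27  0.13  0.41 -1.76] err mm 0.1 deg 0.0
[0.50874638 0.29945553 0.15348049] 107 q [-0.85  0.24  0.07  2.17  0.74  0.47 -2.94] err mm 29.8 deg 0.0
[0.60574638 0.29945553 0.13348049] 110 q [-0.76  0.42  0.05  1.98  0.7   0.45 -2.84] err mm 0.0 deg 0.0
[0.60574638 0.29945553 0.10348049] 111 q [-0.8   0.47  0.09  1.99  0.75  0.39 -2.91] err mm 0.0 deg 0.0
```

Request:
{"method": "send_rows", "body": {"slide": [[12,-3,-26],[24,-6,-52],[36,-9,-78],[48,-12,-104],[60,-16,-130],[72,-20,-156],[81,-22,-176],[81,-22,-176]], "roll": [0,0,0,0,0,0,0,0], "claw": [0.7,0.7,0.7,0.7,0.7,0.7,0.7,0.7]}}

```text
t: 18.77
eef_pos: [0.5091, 0.0196, 0.5838]
tool_rot: [-0.0, 0.971, 0.018, 0.24]
contact_force: [0.3, 0.9, -0.2]
gripper_width: 0.699
grasp_force: 0.0
```

Request:
{"method": "send_rows", "body": {"slide": [[-7,34,-3],[-14,68,-6],[-21,102,-9],[-28,136,-12],[-35,170,-16],[-42,204,-20],[-49,238,-23],[-54,268,-25]], "roll": [0,0,0,0,0,0,0,0], "claw": [0.7,0.7,0.7,0.7,0.7,0.7,0.7,0.7]}}

```text
t: 19.43
eef_pos: [0.4565, -0.2531, 0.577]
tool_rot: [-0.002, 0.972, 0.016, 0.236]
contact_force: [0.2, -0.4, 0.4]
gripper_width: 0.703
grasp_force: 0.0
```

```bash
python3 -c "
from h import *
st();to([.57,-.3575,.145]);to([.57,-.3575,.03])
from sim import *
o=bot.get_obs();_,T=fk(o['q'],P0,S0)
run(o['q'],T,[[.6,-.33,.3],[.57,-.357,.145],[.57,-.357,.03]])
run(o['q'],T,[[.57,-.357,.145],[.57,-.357,.03]])
"
```

```text
t 19.43 p [ 0.4565 -0.2531  0.577 ] q [ 1.201 -0.121 -0.558  1.587 -0.364  1.283 -0.866] 
x [0.888 0.031 0.459] y [ 0.033 -0.999  0.005] z [ 0.459  0.011 -0.888] F [ 0.2 -0.4  0.4] w 0.703 g 0.0
tool mm [-100.9  106.   434.7]
tool mm [-153.7  105.5  536.8]
[ 0.6  -0.33  0.3 ] 9 q [ 1.06  0.26 -0.62  1.83 -0.13  0.68 -0.96] err mm 0.0 deg 0.0
[ 0.57  -0.357  0.145] 14 q [ 1.09  0.45 -0.59  1.98 -0.09  0.38 -0.85] err mm 0.0 deg 0.0
[ 0.57  -0.357  0.03 ] 18 q [ 1.    0.64 -0.49  2.   -0.13  0.19 -0.74] err mm 6.0 deg 0.2
[ 0.57  -0.357  0.145] 13 q [ 1.05  0.44 -0.54  1.98 -0.15  0.38 -0.79] err mm 0.0 deg 0.0
[ 0.57  -0.357  0.03 ] 17 q [ 0.98  0.63 -0.46  2.   -0.22  0.19 -0.66] err mm 6.0 deg 0.2
```

Request:
{"method": "send_rows", "body": {"slide": [[-6,7,27],[-12,14,54],[-18,20,81],[-25,27,108],[-31,34,135],[-38,41,162],[-44,47,190],[-50,53,217]], "roll": [0,0,0,0,0,0,0,0], "claw": [0.7,0.7,0.7,0.7,0.7,0.7,0.7,0.7]}}

```text
t: 20.1
eef_pos: [0.5146, -0.3027, 0.3607]
tool_rot: [-0.002, 0.972, 0.017, 0.236]
contact_force: [-0.1, -0.8, -0.3]
gripper_width: 0.7
grasp_force: 0.0
```

Request:
{"method": "send_rows", "body": {"slide": [[-6,7,27],[-12,14,54],[-18,20,81],[-25,27,108],[-31,34,135],[-38,41,162],[-44,47,190],[-50,53,217]], "roll": [0,0,0,0,0,0,0,0], "claw": [0.7,0.7,0.7,0.7,0.7,0.7,0.7,0.7]}}

```text
t: 20.77
eef_pos: [0.5719, -0.3546, 0.1457]
tool_rot: [-0.002, 0.972, 0.018, 0.236]
contact_force: [0.7, 0.1, 0.3]
gripper_width: 0.702
grasp_force: 0.0
```

```bash
cat >> h.py <<'E'
def tcp(g): # TCP for a grasp point
    r,_=R();P=np.array(g)+bot.grip_depth*r[:,2];print('tcp',P.round(4));to(P);return P
E
python3 -c "
from h import *
st();P=tcp([.5607,-.3575,.045])
from sim import *
o=bot.get_obs();_,T=fk(o['q'],P0,S0)
run(o['q'],T,[P])
"
```

```text
t 20.77 p [ 0.5719 -0.3546  0.1457] q [ 1.01   0.483 -0.53   1.926 -0.072  0.391 -0.895] 
x [0.888 0.033 0.459] y [ 0.035 -0.999  0.005] z [ 0.459  0.012 -0.888] F [0.7 0.1 0.3] w 0.702 g 0.0
tcp [ 0.5693 -0.3573  0.0284]
tool mm [-56.3   2.1 103. ]
[ 0.56928653 -0.35727214  0.02838947] 4 q [ 0.99  0.63 -0.47  2.   -0.13  0.19 -0.76] err mm 6.6 deg 0.3
```

Request:
{"method": "send_rows", "body": {"slide": [[-8,0,15],[-16,1,30],[-24,1,45],[-32,2,60],[-40,2,74],[-48,2,88],[-56,2,103],[-56,2,103]], "roll": [0,0,0,0,0,0,0,0], "claw": [0.7,0.7,0.7,0.7,0.7,0.7,0.7,0.7]}}

```text
t: 21.43
eef_pos: [0.5675, -0.3557, 0.027]
tool_rot: [-0.004, 0.972, 0.017, 0.234]
contact_force: [-0.9, 0.6, -0.3]
gripper_width: 0.7
grasp_force: 0.0
```

```bash
python3 -c "
from h import *
st();P=tcp([.5607,-.3575,.045])
cv2.imwrite('pics/p1.png',cv2.resize(bot.read_camera('side')[160:300,60:260,::-1],None,fx=4,fy=4,interpolation=2))
"
```

```text
t 21.43 p [ 0.5675 -0.3557  0.027 ] q [ 0.965  0.667 -0.473  1.976 -0.015  0.173 -0.882] 
x [0.89  0.032 0.456] y [ 0.036 -0.999  0.001] z [ 0.455  0.016 -0.89 ] F [-0.9  0.6 -0.3] w 0.7 g 0.0
tcp [ 0.5692 -0.3572  0.0284]
tool mm [ 2.1  1.6 -0.5]
```

View pics/p1.png

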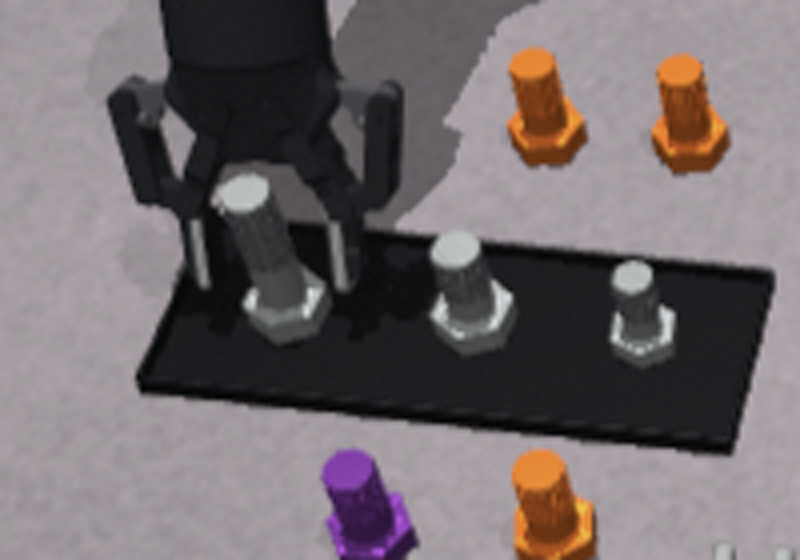

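The fingers straddle the long bolt in the crop, with the shank base near (275,290) and the tips clear of the head. Closing now.

Request:
{"method": "send_rows", "body": {"slide": [[3,2,-2],[3,2,-2],[3,2,-2],[3,2,-2],[3,2,-2],[3,2,-2],[3,2,-2],[3,2,-2]], "roll": [0,0,0,0,0,0,0,0], "claw": [0.7,0.5,0.35,0.1,0.1,0.1,0.1,0.1], "force": 70}}

```text
t: 22.15
eef_pos: [0.5739, -0.3605, 0.0372]
tool_rot: [-0.0, 0.971, 0.018, 0.239]
contact_force: [-3.0, 2.1, 6.9]
gripper_width: 0.265
grasp_force: 68.0
```

Request:
{"method": "send_rows", "body": {"slide": [[1,0,-2],[4,0,-7],[8,0,-14],[14,0,-27],[22,0,-42],[31,0,-60],[42,0,-80],[52,0,-100]], "roll": [0,0,0,0,0,0,0,0], "claw": [0.1,0.1,0.1,0.1,0.1,0.1,0.1,0.1]}}

```text
t: 22.82
eef_pos: [0.5728, -0.3595, 0.1497]
tool_rot: [-0.001, 0.971, 0.018, 0.238]
contact_force: [0.7, -0.0, -4.1]
gripper_width: 0.265
grasp_force: 68.7
```

```bash
python3 -c "
from h import *
st();to([.60,-.05,.25]);to([.5,.185,.21])
from sim import *
o=bot.get_obs();_,T=fk(o['q'],P0,S0)
run(o['q'],T,[[.6,-.05,.25],[.51,.185,.21],[.53,.185,.165],[.61,.185,.165],[.61,.185,.12]])
"
```

```text
t 22.82 p [ 0.5728 -0.3595  0.1497] q [ 1.021  0.484 -0.538  1.917 -0.065  0.399 -0.896] 
x [0.887 0.034 0.461] y [ 0.035 -0.999  0.007] z [ 0.461  0.01  -0.887] F [ 0.7 -0.  -4.1] w 0.265 g 68.7
tool mm [  80.9 -307.6  -73.4]
tool mm [ -18.2 -546.2  -81.7]
[ 0.6  -0.05  0.25] 10 q [ 0.47  0.1  -0.51  2.11  0.12  0.47 -1.66] err mm 0.0 deg 0.0
[0.51  0.185 0.21 ] 18 q [ 0.01  0.09 -0.66  2.23  0.7   0.53 -2.73] err mm 0.0 deg 0.0
[0.53  0.185 0.165] 20 q [-0.06  0.21 -0.6   2.24  0.94  0.48 -2.95] err mm 0.0 deg 0.0
[0.61  0.185 0.165] 23 q [-0.03  0.34 -0.58  2.08  0.95  0.52 -2.86] err mm 0.0 deg 0.0
[0.61  0.185 0.12 ] 25 q [-0.21  0.38 -0.37  2.1   1.01  0.43 -2.94] err mm 7.1 deg 0.0
```

Request:
{"method": "send_rows", "body": {"slide": [[4,-15,-4],[9,-35,-8],[15,-55,-13],[21,-76,-18],[27,-97,-24],[33,-118,-29],[39,-140,-35],[45,-160,-40]], "roll": [0,0,0,0,0,0,0,0], "claw": [0.1,0.1,0.1,0.1,0.1,0.1,0.1,0.1]}}

```text
t: 23.48
eef_pos: [0.5884, -0.1965, 0.2038]
tool_rot: [-0.001, 0.971, 0.018, 0.237]
contact_force: [0.7, -0.2, -4.3]
gripper_width: 0.261
grasp_force: 69.0
```

Request:
{"method": "send_rows", "body": {"slide": [[5,-20,-4],[10,-40,-9],[15,-60,-13],[20,-80,-18],[25,-100,-22],[29,-118,-26],[33,-135,-30],[36,-148,-33]], "roll": [0,0,0,0,0,0,0,0], "claw": [0.1,0.1,0.1,0.1,0.1,0.1,0.1,0.1]}}

```text
t: 24.15
eef_pos: [0.5999, -0.0472, 0.2488]
tool_rot: [-0.001, 0.971, 0.019, 0.238]
contact_force: [-0.2, -0.0, -4.0]
gripper_width: 0.262
grasp_force: 69.0
```

Request:
{"method": "send_rows", "body": {"slide": [[-10,-26,0],[-21,-54,0],[-32,-84,-1],[-43,-114,-2],[-55,-145,-2],[-67,-176,-3],[-79,-208,-4],[-90,-238,-4]], "roll": [0,0,0,0,0,0,0,0], "claw": [0.1,0.1,0.1,0.1,0.1,0.1,0.1,0.1]}}

```text
t: 24.82
eef_pos: [0.509, 0.1868, 0.2087]
tool_rot: [-0.001, 0.971, 0.018, 0.238]
contact_force: [0.4, 0.8, -4.1]
gripper_width: 0.262
grasp_force: 69.0
```

```bash
python3 -c "
from h import *
st()
s=bot.read_camera('side')[100:300,230:560,::-1];t=bot.read_camera('top')[170:320,60:310,::-1]
v=np.zeros((600,800,3),np.uint8);a=cv2.resize(s,None,fx=1.8,fy=1.8,interpolation=2);b=cv2.resize(t,None,fx=1.55,fy=1.55,interpolation=2)
v[:a.shape[0],:a.shape[1]]=a;v[365:365+b.shape[0],:b.shape[1]]=b;cv2.imwrite('pics/p2.png',v)
"
```

```text
t 24.82 p [0.509  0.1868 0.2087] q [-0.199  0.134 -0.457  2.207  0.713  0.519 -2.75 ] 
x [0.886 0.035 0.463] y [ 0.036 -0.999  0.007] z [ 0.463  0.01  -0.886] F [ 0.4  0.8 -4.1] w 0.262 g 69.0
```

View pics/p2.png

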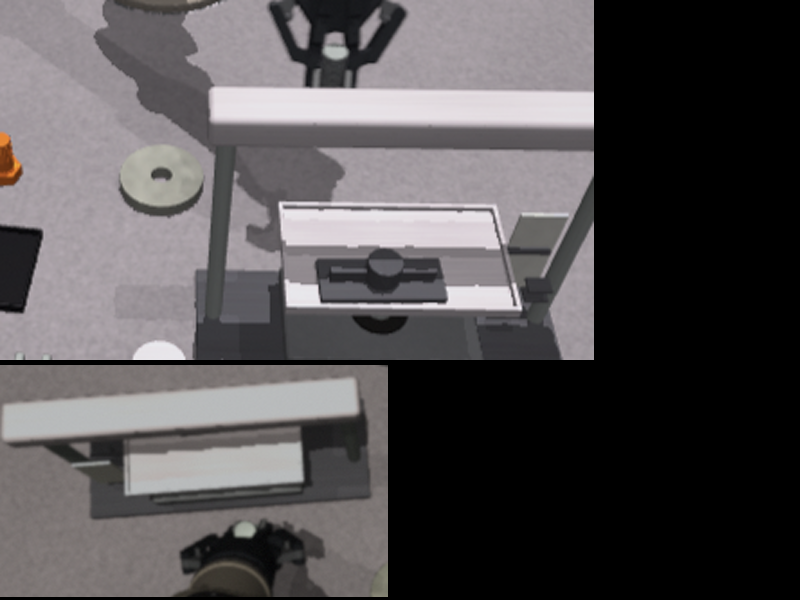

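The long bolt is in the gripper. Its top end shows at side crop (335,50) and top crop (246,531). I'll triangulate that to check the bolt's position in the hand.

```bash
python3 -c "
from h import *
print(tri((416.1,127.8),(218.7,277.1)))
def pl(x,y): 
    c=np.array([.6327,.2553]);print('pan pt',x,y,(c+x*np.array([.9992,-.0404])*0+np.array([.9992*x-.0*y,0])*0+np.array([[.9992,-.0404],[.0404,.9992]])@[x,y]).round(4))
pl(-.038,-.065);pl(-.038,.025);pl(-.035,-.19);pl(-.065,-.065)
to([.526,.192,.18])
"
```

```text
(array([0.49431681, 0.18886731, 0.26695097]), np.float64(0.008188866047718433))
pan pt -0.038 -0.065 [0.5974 0.1888]
pan pt -0.038 0.025 [0.5937 0.2787]
pan pt -0.035 -0.19 [0.6054 0.064 ]
pan pt -0.065 -0.065 [0.5704 0.1877]
tool mm [ 3.   0.6 33.6]
```

Tri result (0.494, 0.189, 0.267) agrees with the expected (0.496, 0.187, 0.267). Next I lower to the entry height in front of the pan.

Request:
{"method": "send_rows", "body": {"slide": [[2,0,7],[4,0,14],[6,0,21],[8,0,28],[10,-1,36],[12,-1,44],[14,-1,51],[14,-1,51]], "roll": [0,0,0,0,0,0,0,0], "claw": [0.1,0.1,0.1,0.1,0.1,0.1,0.1,0.1]}}

```text
t: 25.58
eef_pos: [0.5475, 0.1857, 0.1684]
tool_rot: [-0.0, 0.971, 0.017, 0.237]
contact_force: [0.4, -0.7, -4.0]
gripper_width: 0.266
grasp_force: 69.3
```

```bash
python3 -c "
from h import *
st();to([.59,.189,.170]);to([.6097,.189,.170]);to([.6097,.189,.16]);to([.6097,.189,.135])"
```

```text
t 25.58 p [0.5475 0.1857 0.1684] q [-0.227  0.253 -0.393  2.176  0.867  0.463 -2.862] 
x [0.887 0.033 0.461] y [ 0.033 -0.999  0.008] z [ 0.461  0.008 -0.888] F [ 0.4 -0.7 -4. ] w 0.266 g 69.3
tool mm [38.6 -1.9 18.2]
tool mm [56.1 -1.2 27.3]
tool mm [51.4 -1.3 36.2]
tool mm [39.9 -1.5 58.4]
```

Request:
{"method": "send_rows", "body": {"slide": [[6,0,3],[13,0,6],[20,0,9],[27,0,12],[34,-1,16],[39,-1,18],[39,-1,18],[39,-1,18]], "roll": [0,0,0,0,0,0,0,0], "claw": [0.1,0.1,0.1,0.1,0.1,0.1,0.1,0.1]}}

```text
t: 26.25
eef_pos: [0.5898, 0.1892, 0.1719]
tool_rot: [-0.001, 0.971, 0.017, 0.238]
contact_force: [0.0, 0.1, -3.7]
gripper_width: 0.263
grasp_force: 69.3
```

Request:
{"method": "send_rows", "body": {"slide": [[3,0,1.5],[6,0,3],[9,0,4.5],[12,0,6],[15,0,7.5],[17.5,0,9],[17.5,0,9],[17.5,0,9]], "roll": [0,0,0,0,0,0,0,0], "claw": [0.1,0.1,0.1,0.1,0.1,0.1,0.1,0.1]}}

```text
t: 26.92
eef_pos: [0.6094, 0.1899, 0.172]
tool_rot: [-0.001, 0.971, 0.017, 0.238]
contact_force: [-0.4, -1.0, -4.5]
gripper_width: 0.262
grasp_force: 69.3
```

```bash
python3 -c "
from h import *
st();to([.6097,.189,.135]);to([.6097,.189,.13])"
```

```text
t 26.92 p [0.6094 0.1899 0.172 ] q [-0.183  0.335 -0.391  2.049  0.828  0.487 -2.75 ] 
x [0.886 0.034 0.462] y [ 0.034 -0.999  0.007] z [ 0.462  0.009 -0.887] F [-0.4 -1.  -4.5] w 0.262 g 69.3
tool mm [-16.9   0.6  32.9]
tool mm [-19.2   0.6  37.4]
```

Request:
{"method": "send_rows", "body": {"slide": [[-2,0,4],[-4,0,8],[-7,0,13],[-9,0,17.5],[-11,0,22],[-13,0,26],[-15,0.5,29.5],[-17,0.5,33]], "roll": [0,0,0,0,0,0,0,0], "claw": [0.1,0.1,0.1,0.1,0.1,0.1,0.1,0.1]}}

```text
t: 27.58
eef_pos: [0.6095, 0.1898, 0.1348]
tool_rot: [-0.001, 0.971, 0.018, 0.238]
contact_force: [-2.1, 0.5, 1.2]
gripper_width: 0.266
grasp_force: 69.7
```

Request:
{"method": "send_rows", "body": {"slide": [[0,0,0],[0,0,0],[0,0,0],[0,0,0],[0,0,0],[0,0,0],[0,0,0],[0,0,0]], "roll": [0,0,0,0,0,0,0,0], "claw": [0.1,0.1,0.1,0.1,0.1,0.1,0.1,0.1]}}

```text
t: 28.25
eef_pos: [0.6097, 0.1895, 0.1352]
tool_rot: [-0.001, 0.971, 0.018, 0.238]
contact_force: [-1.3, 1.8, -0.4]
gripper_width: 0.264
grasp_force: 69.7
```

```bash
python3 -c "
from h import *
st();print([np.round(bot.get_obs()['contact_force'],1)])
cv2.imwrite('pics/p3.png',cv2.resize(bot.read_camera('side')[140:300,360:560,::-1],None,fx=3.7,fy=3.7,interpolation=2))"
```

```text
t 28.25 p [0.6097 0.1895 0.1352] q [-0.246  0.386 -0.319  2.079  0.95   0.422 -2.881] 
x [0.886 0.034 0.463] y [ 0.035 -0.999  0.007] z [ 0.462  0.01  -0.887] F [-1.3  1.8 -0.4] w 0.264 g 69.7
[array([-1.3,  1.8, -0.4])]
```

View pics/p3.png

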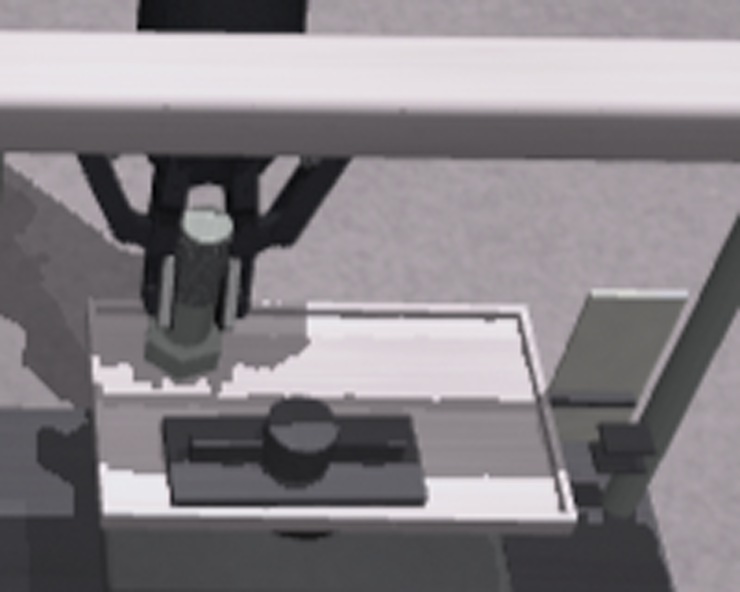

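The picture shows the bolt standing on the pan behind the casting at crop (190,300), with the force near zero, so the pan carries it. Releasing.

Request:
{"method": "send_rows", "body": {"slide": [[0,0,0],[0,0,0],[0,0,0],[0,0,0],[0,0,0],[0,0,0],[0,0,0],[0,0,0]], "roll": [0,0,0,0,0,0,0,0], "claw": [0.28,0.31,0.35,0.4,0.45,0.5,0.55,0.6]}}

```text
t: 28.97
eef_pos: [0.6095, 0.189, 0.135]
tool_rot: [-0.001, 0.971, 0.018, 0.238]
contact_force: [0.4, -0.5, -0.4]
gripper_width: 0.601
grasp_force: 0.0
```

Request:
{"method": "send_rows", "body": {"slide": [[0,0,-5],[0,0,-12],[-2,0,-22],[-5,0,-35],[-8,0,-50],[-12,0,-68],[-16,0,-88],[-20,0,-108]], "roll": [0,0,0,0,0,0,0,0], "claw": [0.6,0.6,0.6,0.6,0.6,0.6,0.6,0.6]}}

```text
t: 29.63
eef_pos: [0.5406, 0.1875, 0.2228]
tool_rot: [-0.001, 0.971, 0.018, 0.238]
contact_force: [0.4, 0.5, 1.2]
gripper_width: 0.601
grasp_force: 0.0
```

```bash
python3 -c "
from h import *
st()
cv2.imwrite('pics/p4.png',cv2.resize(bot.read_camera('side')[140:300,360:560,::-1],None,fx=3.7,fy=3.7,interpolation=2))"
```

```text
t 29.63 p [0.5406 0.1875 0.2228] q [-0.166  0.162 -0.457  2.134  0.669  0.547 -2.661] 
x [0.886 0.034 0.462] y [ 0.035 -0.999  0.007] z [ 0.462  0.01  -0.887] F [0.4 0.5 1.2] w 0.601 g 0.0
```

View pics/p4.png

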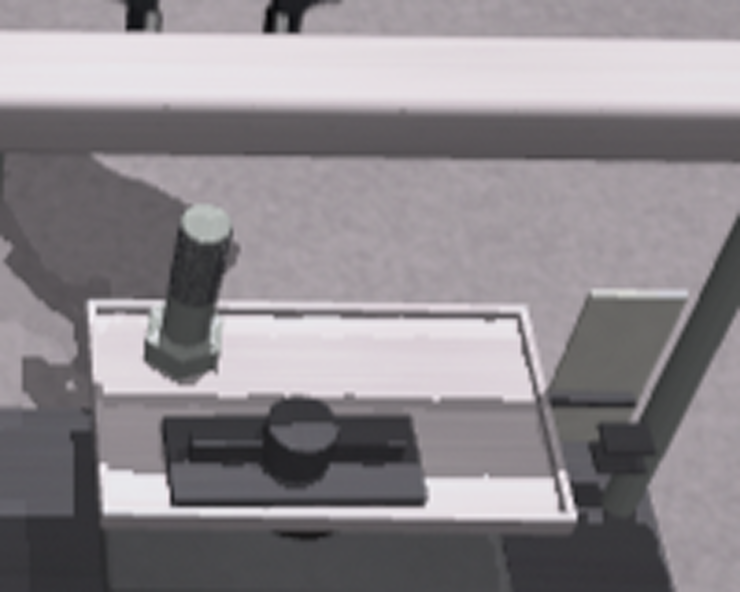

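Run:
```python
from h import *
for px,X in(((502.3,223.0),.5633),((384.2,221.5),.5722)):
    c,d=ray('side',px);s=(X-c[0])/d[0];print('rim',(c+s*d).round(4))
r,o=R();P=np.array([.5626,-.2611,.051])+bot.grip_depth*r[:,2];print(P)
from sim import *
_,T=fk(o['q'],P0,S0);pre=P+[0,0,.10]
for n,w in dict(a=[[.52,0,.3]],b=[[.45,.1,.45],[.45,-.2,.45]],c=[[.65,-.05,.3],[.65,-.25,.25]],d=[[.5,.05,.5],[.5,-.2,.5],[.57,-.25,.3]]).items():
    print(n);q=run(o['q'],T,w+[pre,P,pre,[.58,0,.27],[.50,.284,.19],[.53,.284,.15],[.605,.284,.15],[.605,.284,.115]])
```

```text
rim [0.5633 0.3627 0.1057]
rim [0.5722 0.1438 0.1051]
[ 0.57130147 -0.26088727  0.03444919]
a
[0.52 0.   0.3 ] 7 q [ 0.09 -0.13 -0.2   2.2   0.04  0.6  -1.68] err mm 0.0 deg 0.0
[ 0.57130147 -0.26088727  0.13444919] 16 q [ 0.54  0.33 -0.1   2.11 -0.58  0.33 -0.56] err mm 0.0 deg 0.0
[ 0.57130147 -0.26088727  0.03444919] 19 q [ 0.61  0.48 -0.18  2.14 -0.9   0.17 -0.19] err mm 22.3 deg 0.1
[ 0.57130147 -0.26088727  0.13444919] 22 q [ 0.4   0.33  0.06  2.11 -0.72  0.36 -0.44] err mm 0.0 deg 0.0
[0.58 0.   0.27] 31 q [-0.31  0.02  0.18  2.12  0.09  0.52 -1.73] err mm 0.0 deg 0.0
[0.5   0.284 0.19 ] 40 q [-0.78  0.19 -0.05  2.15  0.7   0.56 -2.91] err mm 0.0 deg 0.0
[0.53  0.284 0.15 ] 42 q [-0.79  0.29  0.01  2.12  0.76  0.48 -2.95] err mm 0.0 deg 0.0
[0.605 0.284 0.15 ] 45 q [-0.68  0.38 -0.02  1.98  0.69  0.48 -2.79] err mm 0.0 deg 0.0
[0.605 0.284 0.115] 46 q [-0.72  0.44  0.03  2.    0.75  0.42 -2.87] err mm 0.0 deg 0.0
b
[0.45 0.1  0.45] 8 q [-0.19 -0.33 -0.21  2.04  0.13  0.98 -1.99] err mm 10.4 deg 0.0
[ 0.45 -0.2   0.45] 17 q [ 0.11 -0.28  0.28  1.98 -0.12  0.99 -1.1 ] err mm 0.0
[... 2011 characters left out ...]
3  0.18  2.11 -0.8   0.38 -0.37] err mm 0.0 deg 0.0
[ 0.57130147 -0.26088727  0.03444919] 33 q [ 0.55  0.51 -0.1   2.15 -1.19  0.18  0.09] err mm 6.6 deg 0.0
[ 0.57130147 -0.26088727  0.13444919] 36 q [ 0.26  0.34  0.22  2.11 -0.83  0.39 -0.34] err mm 0.0 deg 0.0
[0.58 0.   0.27] 45 q [-0.5   0.03  0.38  2.12  0.08  0.52 -1.72] err mm 0.0 deg 0.0
[0.5   0.284 0.19 ] 54 q [-0.96  0.19  0.15  2.14  0.63  0.54 -2.85] err mm 0.0 deg 0.0
[0.53  0.284 0.15 ] 56 q [-0.94  0.3   0.18  2.12  0.66  0.45 -2.87] err mm 0.0 deg 0.0
[0.605 0.284 0.15 ] 59 q [-0.8   0.38  0.13  1.98  0.57  0.45 -2.7 ] err mm 0.0 deg 0.0
[0.605 0.284 0.115] 60 q [-0.84  0.44  0.17  2.    0.61  0.39 -2.76] err mm 0.0 deg 0.0
```

The pan top is now 0.0994, so 17.4 mm are left to go, which is about 285 g: the short bolt. Fetching it by the route that keeps the elbow good.

Request:
{"method": "send_rows", "body": {"slide": [[11,18,-34],[22,35,-67],[33,52,-100],[44,70,-134],[55,88,-167],[66,105,-200],[77,122,-234],[87,139,-266]], "roll": [0,0,0,0,0,0,0,0], "claw": [0.6,0.6,0.6,0.6,0.6,0.6,0.6,0.6]}}

```text
t: 30.35
eef_pos: [0.4994, 0.0485, 0.5014]
tool_rot: [-0.001, 0.971, 0.018, 0.239]
contact_force: [1.3, -0.3, 0.7]
gripper_width: 0.6
grasp_force: 0.0
```

Request:
{"method": "send_rows", "body": {"slide": [[-1,31,0],[-2,62,0],[-3,94,-1],[-4,125,-1],[-5,156,-1],[-6,187,-2],[-7,219,-2],[-8,250,-2]], "roll": [0,0,0,0,0,0,0,0], "claw": [0.7,0.7,0.7,0.7,0.7,0.7,0.7,0.7]}}

```text
t: 31.02
eef_pos: [0.5006, -0.2023, 0.4992]
tool_rot: [-0.001, 0.971, 0.018, 0.239]
contact_force: [0.8, 0.4, -0.2]
gripper_width: 0.7
grasp_force: 0.0
```

```bash
python3 -c "
from h import *
st();P=tcp([.5626,-.2611,.051]);to(P+[0,0,.1])
from sim import *
o=bot.get_obs();_,T=fk(o['q'],P0,S0)
run(o['q'],T,[P+[0,0,.1],P])
"
```

```text
t 31.02 p [ 0.5006 -0.2023  0.4992] q [ 0.17  -0.148  0.178  1.787 -0.166  1.054 -1.132] 
x [0.885 0.035 0.463] y [ 0.035 -0.999  0.007] z [ 0.463  0.01  -0.886] F [ 0.8  0.4 -0.2] w 0.7 g 0.0
tcp [ 0.5713 -0.2609  0.0344]
tool mm [-154.8   57.7  444. ]
tool mm [-108.5   58.4  355.4]
[ 0.57126534 -0.26091498  0.13442992] 11 q [ 0.38  0.33  0.09  2.12 -0.79  0.36 -0.36] err mm 0.0 deg 0.0
[ 0.57126534 -0.26091498  0.03442992] 14 q [ 0.56  0.49 -0.11  2.15 -1.18  0.2   0.09] err mm 14.3 deg 0.0
```

Request:
{"method": "send_rows", "body": {"slide": [[-7,4,22],[-14,7,44],[-20,11,66],[-27,14,89],[-34,18,111],[-41,22,133],[-48,26,156],[-54,29,178]], "roll": [0,0,0,0,0,0,0,0], "claw": [0.7,0.7,0.7,0.7,0.7,0.7,0.7,0.7]}}

```text
t: 31.68
eef_pos: [0.5365, -0.2301, 0.3153]
tool_rot: [-0.001, 0.971, 0.018, 0.238]
contact_force: [0.1, 0.2, 0.0]
gripper_width: 0.697
grasp_force: 0.0
```

Request:
{"method": "send_rows", "body": {"slide": [[-7,4,22],[-14,7,44],[-20,11,66],[-27,14,89],[-34,18,111],[-41,22,133],[-48,26,156],[-54,29,178]], "roll": [0,0,0,0,0,0,0,0], "claw": [0.7,0.7,0.7,0.7,0.7,0.7,0.7,0.7]}}

```text
t: 32.35
eef_pos: [0.5724, -0.2592, 0.1327]
tool_rot: [-0.001, 0.971, 0.018, 0.238]
contact_force: [-0.6, 0.2, 0.6]
gripper_width: 0.698
grasp_force: 0.0
```

Request:
{"method": "send_rows", "body": {"slide": [[-4,0,8],[-8,0,16],[-13,0,25],[-17,0,33],[-21,0,41],[-26,0,49],[-30,0,58],[-32,0,62]], "roll": [0,0,0,0,0,0,0,0], "claw": [0.7,0.7,0.7,0.7,0.7,0.7,0.7,0.7]}}

```text
t: 33.02
eef_pos: [0.5722, -0.2596, 0.0631]
tool_rot: [-0.001, 0.971, 0.017, 0.238]
contact_force: [-0.7, 0.4, -0.2]
gripper_width: 0.698
grasp_force: 0.0
```

```bash
python3 -c "
from h import *
st();P=tcp([.5626,-.2611,.051])
from sim import *
o=bot.get_obs();_,T=fk(o['q'],P0,S0)
run(o['q'],T,[P])
"
```

```text
t 33.02 p [ 0.5722 -0.2596  0.0631] q [ 0.53   0.499 -0.119  2.118 -1.025  0.176 -0.112] 
x [0.886 0.033 0.462] y [ 0.034 -0.999  0.006] z [ 0.462  0.01  -0.887] F [-0.7  0.4 -0.2] w 0.698 g 0.0
tcp [ 0.5712 -0.2609  0.0344]
tool mm [-14.1   1.1  24.9]
[ 0.57124058 -0.26090553  0.0344171 ] 1 q [ 0.54  0.51 -0.11  2.14 -1.19  0.18  0.07] err mm 11.9 deg 0.0
```

Request:
{"method": "send_rows", "body": {"slide": [[-2,0,3],[-4,0,6],[-5,1,9],[-7,1,12],[-9,1,16],[-11,1,19],[-13,1,22],[-14,1,25]], "roll": [0,0,0,0,0,0,0,0], "claw": [0.7,0.7,0.7,0.7,0.7,0.7,0.7,0.7]}}

```text
t: 33.68
eef_pos: [0.5719, -0.2611, 0.0359]
tool_rot: [-0.001, 0.971, 0.019, 0.237]
contact_force: [1.1, -0.1, 0.3]
gripper_width: 0.699
grasp_force: 0.0
```

```bash
python3 -c "
from h import *
st();P=tcp([.5626,-.2611,.051])
"
```

```text
t 33.68 p [ 0.5719 -0.2611  0.0359] q [ 0.502  0.55  -0.081  2.125 -1.365  0.17   0.237] 
x [0.887 0.037 0.461] y [ 0.038 -0.999  0.007] z [ 0.461  0.011 -0.887] F [ 1.1 -0.1  0.3] w 0.699 g 0.0
tcp [ 0.5712 -0.2609  0.0344]
tool mm [-1.2 -0.2  1. ]
```

Request:
{"method": "send_rows", "body": {"slide": [[0,0,0],[0,0,0],[0,0,0],[0,0,0],[0,0,0],[0,0,0],[0,0,0],[0,0,0]], "roll": [0,0,0,0,0,0,0,0], "claw": [0.7,0.5,0.35,0.1,0.1,0.1,0.1,0.1], "force": 70}}

```text
t: 34.35
eef_pos: [0.5723, -0.2619, 0.0363]
tool_rot: [-0.001, 0.971, 0.018, 0.238]
contact_force: [-1.1, 0.4, 6.3]
gripper_width: 0.263
grasp_force: 68.3
```

```bash
python3 -c "
from h import *
st()"
```

```text
t 34.35 p [ 0.5723 -0.2619  0.0363] q [ 0.502  0.55  -0.08   2.124 -1.366  0.17   0.235] 
x [0.886 0.034 0.462] y [ 0.034 -0.999  0.007] z [ 0.462  0.01  -0.887] F [-1.1  0.4  6.3] w 0.263 g 68.3
```

Request:
{"method": "send_rows", "body": {"slide": [[1,0,-2],[4,0,-7],[8,0,-14],[14,0,-27],[22,0,-42],[31,0,-60],[42,0,-80],[52,0,-100]], "roll": [0,0,0,0,0,0,0,0], "claw": [0.1,0.1,0.1,0.1,0.1,0.1,0.1,0.1]}}

```text
t: 35.02
eef_pos: [0.571, -0.26, 0.1482]
tool_rot: [-0.002, 0.972, 0.018, 0.236]
contact_force: [0.0, 0.2, -3.0]
gripper_width: 0.26
grasp_force: 68.8
```

```bash
python3 -c "
from h import *
st();to([.59,.0,.25])
from sim import *
o=bot.get_obs();_,T=fk(o['q'],P0,S0)
run(o['q'],T,[[.59,0,.25],[.50,.28,.2],[.53,.284,.15],[.602,.284,.15],[.602,.284,.115]])
"
```

```text
t 35.02 p [ 0.571  -0.26    0.1482] q [ 0.144  0.361  0.352  2.101 -0.93   0.419 -0.274] 
x [0.888 0.034 0.458] y [ 0.035 -0.999  0.005] z [ 0.458  0.012 -0.889] F [ 0.   0.2 -3. ] w 0.26 g 68.8
tool mm [  72.2 -258.7  -78.7]
[0.59 0.   0.25] 9 q [-0.75  0.08  0.65  2.13 -0.01  0.47 -1.65] err mm 0.0 deg 0.0
[0.5  0.28 0.2 ] 18 q [-1.29  0.2   0.52  2.14  0.49  0.52 -2.72] err mm 0.0 deg 0.0
[0.53  0.284 0.15 ] 20 q [-1.22  0.33  0.5   2.12  0.44  0.4  -2.69] err mm 0.0 deg 0.0
[0.602 0.284 0.15 ] 23 q [-1.04  0.41  0.41  1.99  0.35  0.41 -2.52] err mm 0.0 deg 0.0
[0.602 0.284 0.115] 24 q [-1.04  0.46  0.42  2.01  0.35  0.34 -2.54] err mm 0.0 deg 0.0
```

Request:
{"method": "send_rows", "body": {"slide": [[7,-25,-8],[16,-58,-18],[26,-93,-28],[36,-129,-39],[46,-165,-50],[56,-200,-61],[65,-233,-71],[72,-259,-79]], "roll": [0,0,0,0,0,0,0,0], "claw": [0.1,0.1,0.1,0.1,0.1,0.1,0.1,0.1]}}

```text
t: 35.68
eef_pos: [0.589, -0.0, 0.2492]
tool_rot: [-0.001, 0.972, 0.017, 0.236]
contact_force: [0.3, 0.2, -2.3]
gripper_width: 0.261
grasp_force: 69.1
```

Request:
{"method": "send_rows", "body": {"slide": [[-10,-30,0],[-22,-66,1],[-34,-104,2],[-46,-142,3],[-59,-180,4],[-71,-218,5],[-83,-254,6],[-93,-283,6]], "roll": [0,0,0,0,0,0,0,0], "claw": [0.1,0.1,0.1,0.1,0.1,0.1,0.1,0.1]}}

```text
t: 36.35
eef_pos: [0.4985, 0.2814, 0.1987]
tool_rot: [-0.001, 0.971, 0.019, 0.237]
contact_force: [0.9, 1.0, -2.5]
gripper_width: 0.26
grasp_force: 69.0
```

```bash
python3 -c "
from h import *
st();to([.53,.284,.149]);to([.6027,.284,.149])
"
```

```text
t 36.35 p [0.4985 0.2814 0.1987] q [-1.522  0.242  0.825  2.193  0.316  0.435 -2.54 ] 
x [0.887 0.037 0.46 ] y [ 0.038 -0.999  0.007] z [ 0.46   0.011 -0.888] F [ 0.9  1.  -2.5] w 0.26 g 69.0
tool mm [ 5.2 -1.8 58.6]
tool mm [69.7  1.  92. ]
```

Request:
{"method": "send_rows", "body": {"slide": [[1,0,7],[2,0,15],[2,-1,24],[3,-1,33],[4,-2,42],[5,-2,51],[5,-2,58],[5,-2,58]], "roll": [0,0,0,0,0,0,0,0], "claw": [0.1,0.1,0.1,0.1,0.1,0.1,0.1,0.1]}}

```text
t: 37.02
eef_pos: [0.5314, 0.2801, 0.149]
tool_rot: [0.0, 0.972, 0.018, 0.236]
contact_force: [0.1, -0.7, -3.1]
gripper_width: 0.262
grasp_force: 69.2
```

Request:
{"method": "send_rows", "body": {"slide": [[7,0,4],[16,1,8],[26,1,13],[36,2,18],[46,2,24],[55,3,28],[62,3,32],[65,3,34]], "roll": [0,0,0,0,0,0,0,0], "claw": [0.1,0.1,0.1,0.1,0.1,0.1,0.1,0.1]}}

```text
t: 37.68
eef_pos: [0.6062, 0.2804, 0.1506]
tool_rot: [-0.001, 0.971, 0.017, 0.237]
contact_force: [0.7, -0.1, -2.4]
gripper_width: 0.261
grasp_force: 69.2
```

```bash
python3 -c "
from h import *
st();to([.6037,.284,.115])
"
```

```text
t 37.68 p [0.6062 0.2804 0.1506] q [-1.1    0.442  0.553  2.029  0.131  0.333 -2.288] 
x [0.887 0.033 0.461] y [ 0.034 -0.999  0.006] z [ 0.461  0.01  -0.887] F [ 0.7 -0.1 -2.4] w 0.261 g 69.2
tool mm [-18.5  -3.9  30.5]
```

Request:
{"method": "send_rows", "body": {"slide": [[-2,-1,3],[-5,-2,7],[-7,-3,12],[-10,-3,17],[-12,-3,21],[-14,-3,25],[-16,-3,28],[-18,-3,31]], "roll": [0,0,0,0,0,0,0,0], "claw": [0.1,0.1,0.1,0.1,0.1,0.1,0.1,0.1]}}

```text
t: 38.35
eef_pos: [0.6037, 0.2842, 0.1144]
tool_rot: [-0.002, 0.971, 0.018, 0.238]
contact_force: [-0.9, 0.9, 1.9]
gripper_width: 0.259
grasp_force: 69.4
```

Request:
{"method": "send_rows", "body": {"slide": [[0,0,0],[0,0,0],[0,0,0],[0,0,0],[0,0,0],[0,0,0],[0,0,0],[0,0,0]], "roll": [0,0,0,0,0,0,0,0], "claw": [0.1,0.1,0.1,0.1,0.1,0.1,0.1,0.1]}}

```text
t: 39.02
eef_pos: [0.6036, 0.2837, 0.1147]
tool_rot: [-0.001, 0.971, 0.018, 0.237]
contact_force: [0.4, 1.0, 0.2]
gripper_width: 0.258
grasp_force: 69.4
```

```bash
python3 -c "
from h import *
st()
for i in range(3): bot.read_camera('side');print(bot.get_obs()['contact_force'].round(1))
cv2.imwrite('pics/p5.png',cv2.resize(bot.read_camera('side')[140:300,360:560,::-1],None,fx=3.7,fy=3.7,interpolation=2))"
```

```text
t 39.02 p [0.6036 0.2837 0.1147] q [-1.089  0.503  0.534  2.05   0.117  0.257 -2.302] 
x [0.887 0.034 0.461] y [ 0.035 -0.999  0.006] z [ 0.461  0.011 -0.887] F [0.4 1.  0.2] w 0.258 g 69.4
[-0.8  2.6  0.2]
[0.2 2.2 1.7]
[-0.7  2.2  0.1]
```

View pics/p5.png

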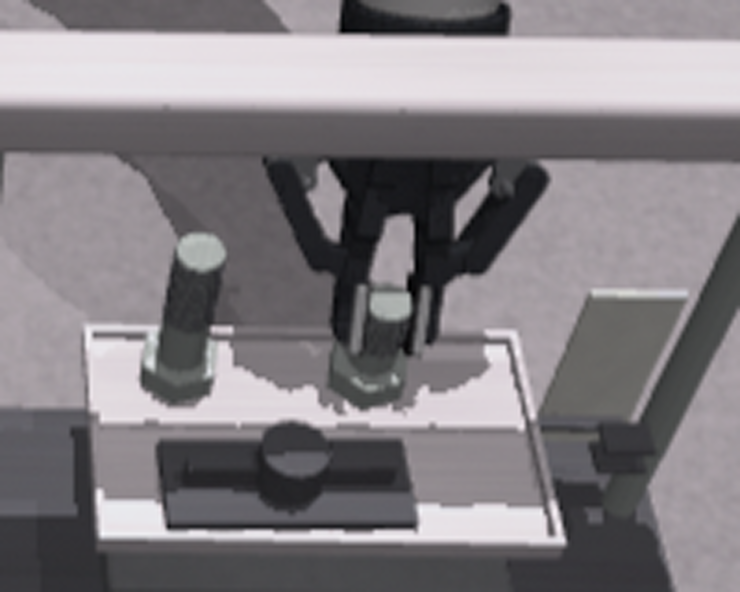

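Both bolts now stand on the pan, the short one at crop (370,365), and the pointer is level with the lugs at (570,425). Releasing and retreating.

Request:
{"method": "send_rows", "body": {"slide": [[0,0,0],[0,0,0],[0,0,0],[0,0,0],[0,0,0],[0,0,0],[0,0,0],[0,0,0]], "roll": [0,0,0,0,0,0,0,0], "claw": [0.28,0.31,0.35,0.4,0.45,0.5,0.55,0.6]}}

```text
t: 39.88
eef_pos: [0.6035, 0.2835, 0.1144]
tool_rot: [-0.001, 0.971, 0.018, 0.237]
contact_force: [0.8, -0.1, -0.4]
gripper_width: 0.602
grasp_force: 0.0
```

Request:
{"method": "send_rows", "body": {"slide": [[0,0,-5],[0,0,-12],[-2,0,-22],[-5,0,-35],[-8,0,-50],[-12,0,-68],[-16,0,-88],[-20,0,-108]], "roll": [0,0,0,0,0,0,0,0], "claw": [0.6,0.6,0.6,0.6,0.6,0.6,0.6,0.6]}}

```text
t: 40.55
eef_pos: [0.535, 0.2814, 0.2021]
tool_rot: [-0.001, 0.971, 0.018, 0.237]
contact_force: [-0.4, 1.2, 0.7]
gripper_width: 0.597
grasp_force: 0.0
```

Request:
{"method": "send_rows", "body": {"slide": [[-8,0,-10],[-16,0,-22],[-24,0,-35],[-32,0,-48],[-40,0,-60],[-40,0,-60],[-40,0,-60],[-40,0,-60]], "roll": [0,0,0,0,0,0,0,0], "claw": [0.6,0.6,0.6,0.6,0.6,0.6,0.6,0.6]}}

```text
t: 41.22
eef_pos: [0.473, 0.2799, 0.2361]
tool_rot: [-0.002, 0.971, 0.018, 0.237]
contact_force: [0.7, 0.4, 0.8]
gripper_width: 0.601
grasp_force: 0.0
```

```bash
python3 -c "
from h import *
st()
im=bot.read_camera('side')[:,:,::-1]
v=np.zeros((600,800,3),np.uint8);a=cv2.resize(im[185:285,370:540],None,fx=4,fy=4,interpolation=2);b=cv2.resize(im[200:310,90:340],None,fx=1.7,fy=1.7,interpolation=2)
v[:400,:680]=a;v[405:405+b.shape[0],:b.shape[1]]=b;c=cv2.resize(im[225:275,495:535],None,fx=3.8,fy=3.8,interpolation=2);v[405:405+c.shape[0],500:500+c.shape[1]]=c
cv2.imwrite('pics/p6.png',v)"
```

```text
t 41.22 p [0.473  0.2799 0.2361] q [-1.644  0.106  0.862  2.198  0.468  0.573 -2.691] 
x [0.887 0.034 0.461] y [ 0.035 -0.999  0.005] z [ 0.461  0.012 -0.888] F [0.7 0.4 0.8] w 0.601 g 0.0
```

View pics/p6.png

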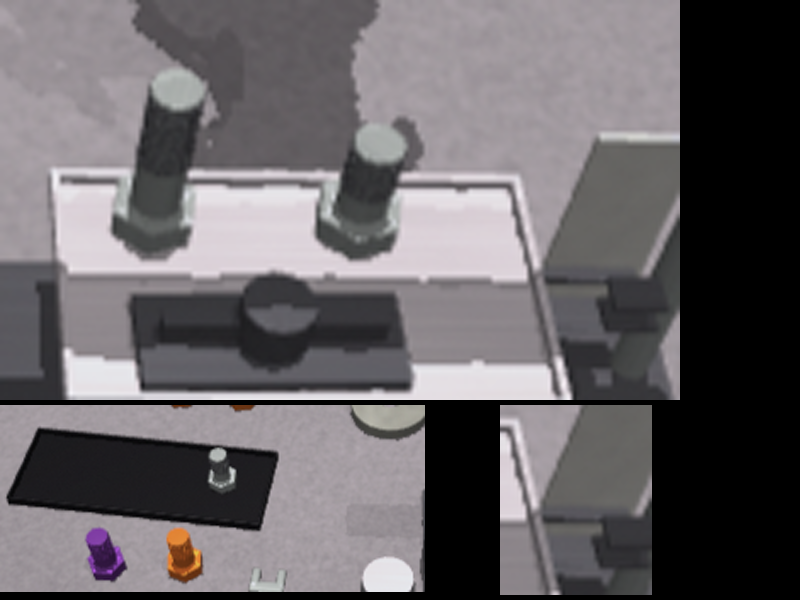

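Both bolts stand upright with the casting on the pan, and the slim bolt is still in the tray at crop (220,470). I use the near rim corners at (499.5,229.3) and (383.2,227.8) to check the pan height.

Run:
```python
from h import *
for px,X in(((499.3,229.2),.5633),((382.9,227.7),.5722)):
    c,d=ray('side',px);s=(X-c[0])/d[0];print('pan top',(c+s*d-[0,0,.006]).round(4))
```

```text
pan top [0.5633 0.3616 0.0815]
pan top [0.5722 0.143  0.0809]
```

```bash
python3 -c "
from station import bot
print(bot.hand_in())"
```

```text
the job is handed in; nothing more can be done
None
```

The job is handed in: the long and short bolts stand upright on the pan beside the casting, and the pan top measures about 81 mm against the 82 mm target, so the pointer should sit between the lugs. The slim bolt is still in the tray, and the arm was clear at about 41 s.

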